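Bring the bur plate under the inspection camera

ROBOT

A 7-joint arm with a two-finger parallel gripper is mounted at the origin on the work surface. World frame = base frame: x ahead of the robot, y to its left, z up, the work surface at z = 0. Lengths are in m, angles in degrees, forces in N, time in s.
With the tool pointing down it reaches from about 0.375 to 0.925 m from the base axis. Payload 3.1 kg.
Tool frame: the origin (TCP) lies between the finger pads; the fingertips stand 17 mm ahead of it and the grasp point (between the pads) lies 2 mm behind it; z points along the fingers, x is the direction in which the jaws open and shut, and the axes are right-handed (so a half turn about z gives the same grasp; the last joint's range is limited). The gripper opens to 85 mm and grips with 20 to 120 N. Pads are 22 mm wide; open, the fingers measure 114 mm over their backs; the gripper's body (76 mm by 85 mm) begins 54 mm behind the grasp point. The pads swing forward as they close: fully open they stand 13 mm farther back than shut.
Start: joints at [-76.937, 21.939, 2.515, 91.553, -1.026, 66.532, -2.859], TCP at [0.208, 0.616, 0.215] pointing down, gripper open.
Joint ranges: [-149.38, 149.38], [-23.57, 123.04], [-84.95, 90], [0, 143.3], [-89.99, 269.99], [3.08, 112.72], [-163.45, 163.45]. Speed limits (degrees/s): [159.86, 159.86, 180, 180, 180, 180, 180].

INTERFACE

Orientations are given as a 3x3 rotation matrix whose columns are the frame's x, y, z axes.
In Python, from bench import robot gives the robot as it stands.
- The arm moves only by the tool arm_command, never from a script. Its argument "steps" is a list that holds one entry, the list of rows, each a list of 5 numbers: the shift along the world's x, y, z in mm, then the turn about the world's z in rad, then the closure, from -1 (fully open) to 1 (shut), so that 0 is half open. In form: [[[x, y, z, roll, claw], ...]]. A call has 1 to 8 rows; each row is the pose to reach, as a shift and turn from the pose commanded when the call began; what a row does not reach only later rows make up. A row lasts 1/10 s, in which the tool goes at most 50 mm and 8.59 degrees, less where a joint would pass 70% of its speed; a pose out of reach is approached as far as the arm can. A call with a gripper value outside its range is refused whole. The fingers move at their own pace and stop on an object; "grip_force" is the grip in N (left out, the last holds). Time passes only in rows, so rows that repeat a pose let the fingers close. It gives the time, the measured TCP pose, the force and the opening at its end, in the units of the state.
- robot.state(): the state, without advancing time (a new reading comes with each control period).
- robot.capture(name): name is "scene" or "top" or "wrist"; returns the picture (420x560x3 uint8, blue, green, red); there is no depth.
- robot.camera_model(name): a dict with "fx", "fy", "cx", "cy" (pixels), "k1" (the pictures are not rectified: a ray, as slopes to the right and down, at radius r is drawn at 1 + k1 r^2 times it, then the intrinsics apply), "world_from_camera" (4x4, takes a point from camera to world coordinates). Camera axes: x right, y down, z forward; pixel columns grow to the right and rows downward; lengths in m; the calibration is good to about 2 mm. A picture is of the moment at which its call begins: read the wrist's pose just before it. camera_model takes no time and is no camera call; for the wrist camera it gives the pose at the moment of the call.
- robot.hand_in(): hands the job in, once; it reports no verdict.
The state is a dict: "time_s": time; "qpos": joint angles; "dq": joint speeds; "effort": joint torques, N m; "tool_pos": TCP position; "eef_rot": TCP orientation; "force": force on the tool from outside, world axes, zero at the start; "moment": the same for the moment, N m; "grip_width": finger opening in m.
Only numpy, scipy, OpenCV 4.12 (cv2) and the standard library are available. Lean on these libraries where they do the work, as an engineer would, in place of code of your own. Each camera call takes 0.05 s, during which the arm holds its last target.

TASK

Set the steel bur plate squarely on the stage block of the slide, its edges flush with the block's, and let go of it while the carriage is still at its starting end. Then take the carriage by its black knob and slide it along the rails towards the camera until you feel the spring ball drop into the notch, without running past it, and end there: the program finishes while still gripping the knob, with the carriage resting in the notch. Leave the dish, the jar and the spray bottle where they are.

Things in the scene. Friction and masses are not known exactly. Their poses are not given: they have to be found in the camera images.
- plate_grip (a point): Loose steel plate 80 (its x) x 60 (y) x 8 mm, about 0.15 kg, four small burs lying in it; lies on the counter left or right of the slide. In its middle an upright grip bar 28 mm long (x), 10 mm thick (y), top 42 mm above the plate's underside. This point: plate's centre, half-way up the bar, 25 mm above the underside. Plate's axes, z up.
- carriage: Sliding aluminium carriage. Origin: centre of its stage block's flat top, 55 mm above the counter, 80 (x) x 60 mm (y, along the rails) like the plate, no rim. Moves only along its y. Starts near the rails' +y end; the notch lies 100 to 220 mm away towards its -y; the rails run on 40 mm or more past it. Friction 1.5 N, no return spring.
- carriage_knob (a point): Half-way up (62 mm above the counter) the carriage's upright round black knob, 18 mm diameter, top 83 mm and foot 41 mm above the counter, on a low tongue at the robot's side: 85 mm to -x of the stage block's centre, 36 mm clear of the block. Axes: the carriage's.
- notch (a point): Where the carriage's origin is when its spring ball sits in the notch: on the rails' middle line, straight opposite the white camera on its post (65 to 150 mm to +x of here, 135 mm high). Carriage's axes. Bump: felt from 12 mm before the notch, about 7 N to push over; crest 6 mm before, then the ball pulls on towards the centre (sure to centre it from 3 mm). The same bump follows beyond.
- dish: Shallow steel bowl, 90 mm across, 32 mm high, on the counter on the side opposite to the plate; origin under its centre. Bystander.
- jar: White jar with lid, 64 mm across, 70 mm high, right and beyond the slide; origin under its centre. Bystander.
- spray: White spray bottle, 68 mm across, about 190 mm high, left and beyond the slide; origin under its centre. Bystander.
Things that resemble listed ones, but are neither listed nor needed, are in the scene too. Leave any purple look-alike of the part that bears plate_grip alone.

How it is judged:
By the outcome, as a careful person would: the job done as asked, in the order asked, and still so for the second after the job is handed in, while the arm keeps its last pose, push and grip.
It also fails if it takes over 69 s, if anything falls off the work surface, if the arm or the gripper's body presses on something with over 40 N, if the wrist force passes 120 N, or if a joint passes its speed limit or range.

## Working session

There is one attempt and no reset: what is moved stays moved. The work goes in short steps, Python scripts to look and compute and a tool call to move; the robot and the scene stay as the last step left them, time stands still between calls to the robot, and variables do not carry over. Pictures are saved under pics/ and viewed, and the job is handed in when it is done.

Besides the shell and the picture viewer there is one more tool, called after "Call:" as a command line: name --argument value ..., lists and objects as JSON in quotes. arm_command: Moves the arm, as the interface text tells. Its arguments: {"type":"object","properties":{"steps":{"type":"array"},"grip_force":{"type":"number"}},"required":["steps"]}

```bash
mkdir -p pics; ls; python3 - <<'E'
from bench import robot
import cv2
s=robot.state()
print({k:s[k] for k in ('time_s','tool_pos','eef_rot','force','grip_width')})
for n in ('scene','top','wrist'):
    m=robot.camera_model(n); print(n,m)
    cv2.imwrite(f'pics/{n}0.png',robot.capture(n))
E
```

```text
pics
{'time_s': 0.0, 'tool_pos': array([0.20773328, 0.61485865, 0.21364925]), 'eef_rot': array([[ 3.19969964e-01,  9.47427418e-01, -7.14188828e-04],
       [ 9.47423910e-01, -3.19970726e-01, -2.58253780e-03],
       [-2.67528664e-03,  1.49694956e-04, -9.99996410e-01]]), 'force': array([-0.4461376 , -0.72716904,  0.35437429]), 'grip_width': 0.0852737251323793}
scene {'fx': 476.16121959232845, 'fy': 476.16121959232845, 'cx': 284.10773835679277, 'cy': 212.64241008734749, 'k1': 0.047607736683317074, 'world_from_camera': array([[ 5.02302849e-01,  7.34016859e-01, -4.57067938e-01,
         1.12149203e+00],
       [ 8.64691664e-01, -4.26648483e-01,  2.65102618e-01,
        -3.95996276e-01],
       [-4.17550859e-04, -5.28384636e-01, -8.49005007e-01,
         1.24613724e+00],
       [ 0.00000000e+00,  0.00000000e+00,  0.00000000e+00,
         1.00000000e+00]])}
top {'fx': 424.7741869885893, 'fy': 424.7741869885893, 'cx': 282.81042497288615, 'cy': 212.86208598999684, 'k1': -0.09762510660930188, 'world_from_camera': array([[-0.00906669, -0.99879164,  0.04830168,  0.4456887 ],
       [-0.99970981,  0.01013193,  0.02185478, -0.02720884],
       [-0.02231776, -0.04808951, -0.99859367,  1.13386632],
       [ 0.        ,  0.        ,  0.        ,  1.        ]])}
wrist {'fx': 300.8925711374699, 'fy': 300.8925711374699, 'cx': 277.8087025021119, 'cy': 211.20019358376172, 'k1': 0.0217776134475718, 'world_from_camera': array([[ 0.32007619,  0.90072567,  0.29367414,  0.13187562],
       [ 0.94738821, -0.3034547 , -0.10183726,  0.64082209],
       [-0.00261063,  0.3108191 , -0.9504655 ,  0.3722284 ],
       [ 0.        ,  0.        ,  0.        ,  1.        ]])}
```

View pics/scene0.png

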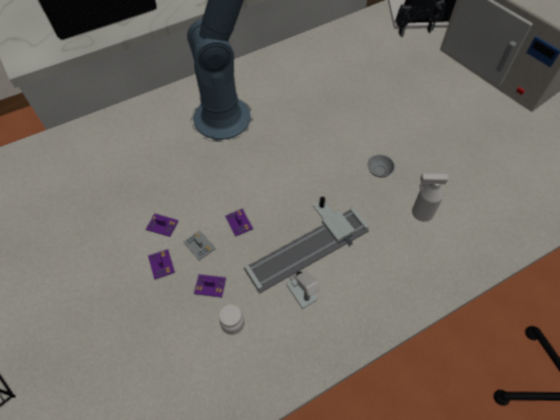

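View pics/top0.png

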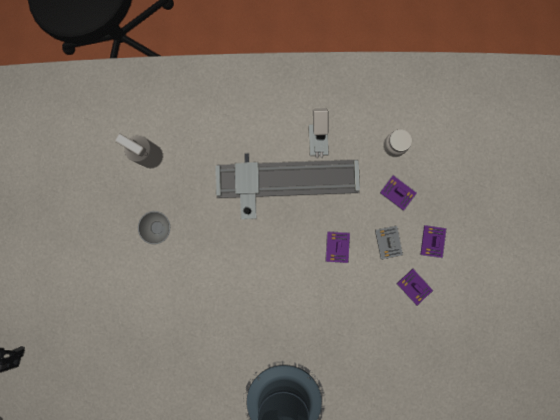

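View pics/wrist0.png

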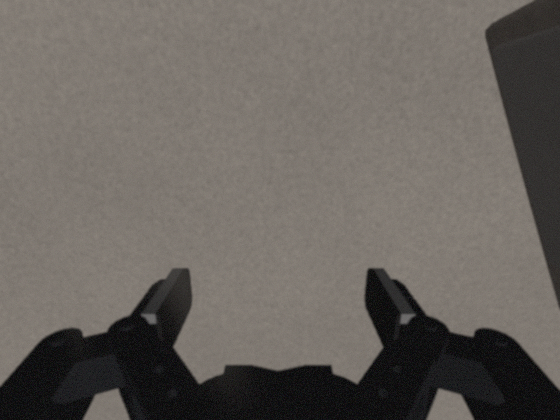

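The top view shows the steel plate at (389,242) among four purple look-alikes. The carriage block is at (247,178), the knob at (248,211), the camera post at (320,125) and the dish at (154,228). I'll zoom in and measure.

```bash
cat > h.py <<'E'
import numpy as np, cv2
def K(m): return np.array([[m['fx'],0,m['cx']],[0,m['fy'],m['cy']],[0,0,1.]])
def ray(m,uv):
    p=np.atleast_2d(np.array(uv,float))
    d=cv2.undistortPoints(p[:,None],K(m),np.array([m['k1'],0,0,0.]))[:,0]
    d=np.c_[d,np.ones(len(d))]
    T=m['world_from_camera']; return T[:3,3], d@T[:3,:3].T
def p2w(m,uv,z):
    o,d=ray(m,uv); t=(z-o[2])/d[:,2]; return o+d*t[:,None]
def w2p(m,P):
    T=np.linalg.inv(m['world_from_camera']); P=np.atleast_2d(P).astype(float)
    c=P@T[:3,:3].T+T[:3,3]
    return cv2.projectPoints(c[:,None],np.zeros(3),np.zeros(3),K(m),np.array([m['k1'],0,0,0.]))[0][:,0]
E
python3 - <<'E'
import cv2
from bench import robot
from h import *
t=cv2.imread('pics/top0.png'); s=cv2.imread('pics/scene0.png')
cv2.imwrite('pics/a1.png',cv2.resize(t[90:240,205:365],None,fx=5,fy=4*1.0,interpolation=cv2.INTER_CUBIC)[:600])
cv2.imwrite('pics/a2.png',cv2.resize(t[215:270,320:420],None,fx=8,fy=8,interpolation=cv2.INTER_CUBIC))
cv2.imwrite('pics/a3.png',cv2.resize(s[190:310,180:380],None,fx=4,fy=4,interpolation=cv2.INTER_CUBIC))
m=robot.camera_model('top')
for n,uv,z in [('plate',(389,242),.008),('block',(247,178),.055),('knob',(248,211),.083),('cam',(320,125),.1),('dish',(154,228),.03)]: print(n,p2w(m,uv,z))
E
```

```text
plate [[ 0.42004097 -0.28314572  0.008     ]]
block [[0.58821555 0.0873513  0.055     ]]
knob [[0.50202702 0.08223889 0.083     ]]
cam [[ 0.71197365 -0.09840609  0.1       ]]
dish [[0.46252094 0.33746763 0.03      ]]
```

View pics/a1.png

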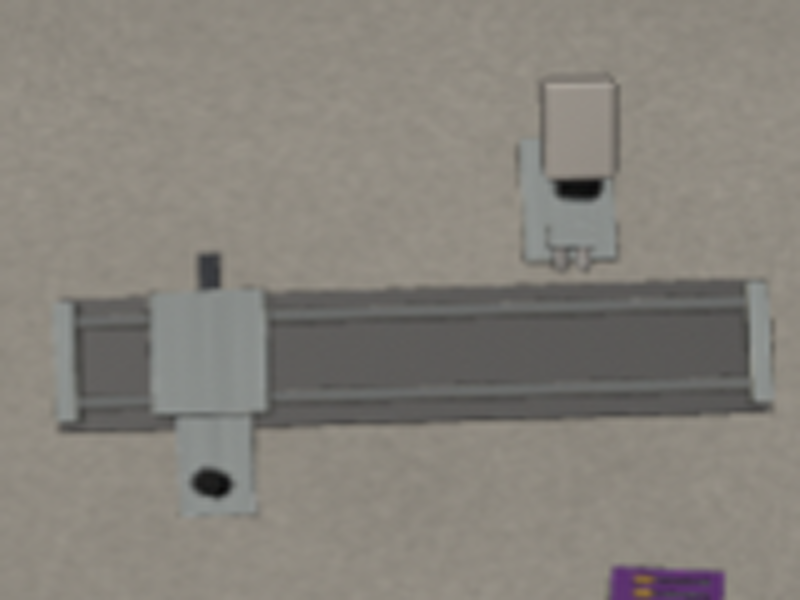

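View pics/a2.png

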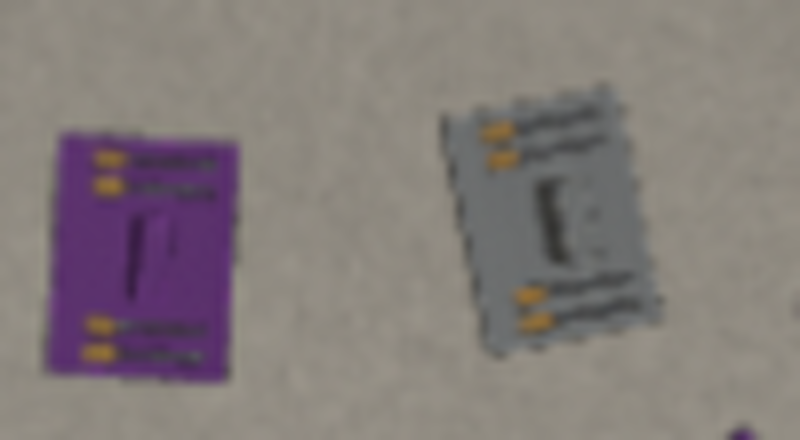

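View pics/a3.png

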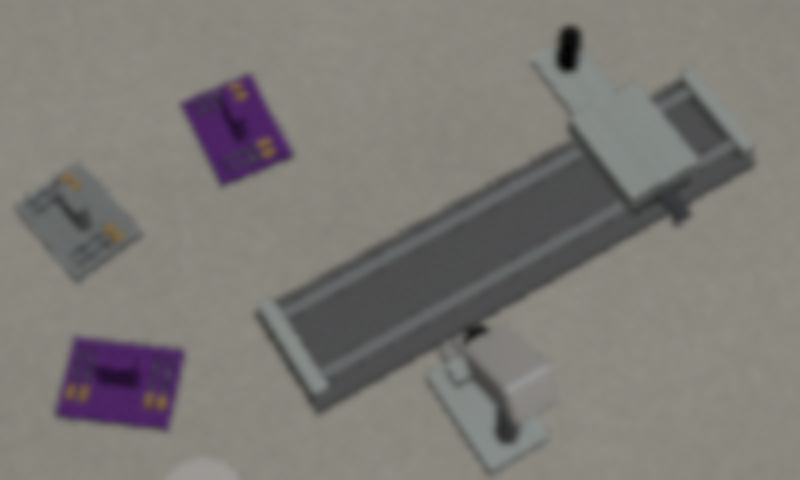

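```bash
python3 - <<'E'
from bench import robot
from h import *
m=robot.camera_model('top')
a2=np.array([(443,115),(617,92),(660,320),(490,355)])/8+[320,215]
P=p2w(m,a2,.008); print(P[:,:2],P.mean(0))
for i in range(4): d=P[(i+1)%4]-P[i]; print('edge',np.linalg.norm(d)*1e3, np.degrees(np.arctan2(d[1],d[0])))
b=np.array([(150,292),(265,290),(267,412),(150,412)])/[5,4]+[205,90]
P=p2w(m,b,.055); print(P[:,:2],P.mean(0))
for i in range(4): d=P[(i+1)%4]-P[i]; print('edge',np.linalg.norm(d)*1e3, np.degrees(np.arctan2(d[1],d[0])))
r=np.array([(60,298),(765,282),(60,430),(770,410),(78,322),(748,302),(78,402),(748,382)])/[5,4]+[205,90]
P=p2w(m,r,.01); print(P[:,:2])
for i in (0,2,4,6): d=P[i]-P[i+1]; print('rail',np.degrees(np.arctan2(d[1],d[0])))
# camera post base centre
c=np.array([(520,140),(615,140),(618,262),(522,262)])/[5,4]+[205,90]
P=p2w(m,c,.005); print('post base',P.mean(0))
c=np.array([(540,80),(618,80),(615,178),(545,178)])/[5,4]+[205,90]
P=p2w(m,c,.135); print('cam top',P.mean(0))
print('knob',p2w(m,np.array([212,483])/[5,4]+[205,90],.078))
print('tool x deg',71.33,'wrist cam')
E
```

```text
[[ 0.45386403 -0.24743955]
 [ 0.46084042 -0.30563214]
 [ 0.38520775 -0.3186035 ]
 [ 0.37439846 -0.26175657]] [ 0.41857766 -0.28335794  0.008     ]
edge 58.609269043596235 -83.16375120975397
edge 76.73693330177646 -170.2681763358172
edge 57.865490941018145 100.7661054930447
edge 80.74498680673196 10.213198537952286
[[0.6274646  0.11818901]
 [0.62788379 0.05890134]
 [0.54928687 0.05829478]
 [0.5500057  0.11832951]] [0.58866024 0.08842866 0.055     ]
edge 59.28915534429703 -89.59489838041515
edge 78.59926510784679 -179.55783994214167
edge 60.0390304612462 89.31399219912376
edge 77.45902423784001 -0.10392481439204232
[[ 0.63175557  0.17283221]
 [ 0.63782254 -0.20445306]
 [ 0.54289602  0.1727671 ]
 [ 0.55209958 -0.20535049]
 [ 0.61537393  0.16307823]
 [ 0.62444708 -0.19508063]
 [ 0.5615405   0.16306624]
 [ 0.57087724 -0.19400245]]
rail 90.92127089019999
rail 91.39433181346325
rail 91.45115031482348
rail 91.49784669201969
post base [ 0.69486838 -0.10091351  0.005     ]
cam top [ 0.70973546 -0.09826728  0.135     ]
knob [[0.50293547 0.08425922 0.078     ]]
tool x deg 71.33 wrist cam
```

Call:
arm_command --steps '[[[50, -45, 0, 0, -1], [90, -90, 0, 0, -1], [130, -135, 0, 0, -1], [170, -180, 0, 0, -1], [195, -225, 0, 0, -1], [210, -270, 0, 0, -1], [220, -315, 0, 0, -1], [225, -360, 0, 0, -1]]]'

```text
time_s: 0.95
tool_pos: [0.4265, 0.2878, 0.2149]
eef_rot: [[0.321, 0.947, 0.001], [0.947, -0.321, -0.0], [0.0, 0.001, -1.0]]
force: [0.7, 0.2, 1.2]
grip_width: 0.0856
```

Call:
arm_command --steps '[[[30, -40, 0, 0.1, -1], [60, -80, 0, 0.2, -1], [90, -130, 0, 0.3, -1], [110, -180, 0, 0.35, -1], [110, -200, 0, 0.35, -1], [110, -200, 0, 0.35, -1], [110, -200, 0, 0.35, -1]]]'

```text
time_s: 1.65
tool_pos: [0.5351, 0.0892, 0.2148]
eef_rot: [[-0.021, 1.0, -0.001], [1.0, 0.021, 0.0], [0.0, -0.001, -1.0]]
force: [0.0, 0.2, 0.3]
grip_width: 0.0854
```

```bash
python3 - <<'E'
from bench import robot
import cv2,pickle
m=robot.camera_model('wrist'); im=robot.capture('wrist'); s=robot.state()
pickle.dump(m,open('w1.pkl','wb')); print(s['tool_pos'],s['dq'].round(2))
cv2.imwrite('pics/w1.png',im)
E
```

```text
[0.53486608 0.09104341 0.21473682] [-1.26  0.03 -1.54 -0.14  0.1   0.08  0.09]
```

View pics/w1.png

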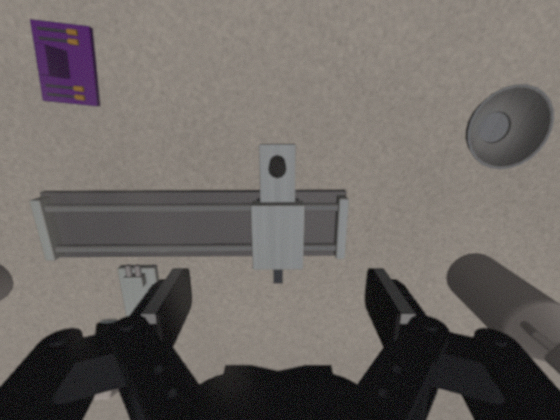

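```bash
python3 - <<'E'
import cv2
w=cv2.imread('pics/w1.png')
cv2.imwrite('pics/w1a.png',cv2.resize(w[135:285,210:360],None,fx=4,fy=4,interpolation=cv2.INTER_CUBIC))
cv2.imwrite('pics/w1b.png',cv2.resize(w[180:320,25:225],None,fx=4,fy=4,interpolation=cv2.INTER_CUBIC))
E
```

```text
(no output)
```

View pics/w1a.png

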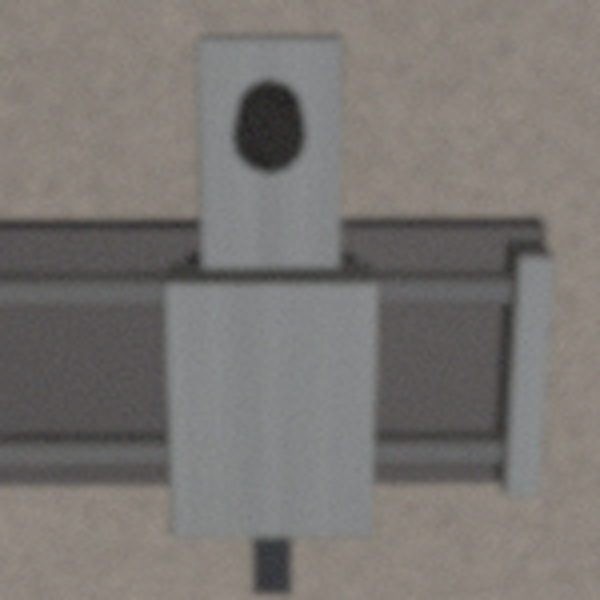

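View pics/w1b.png

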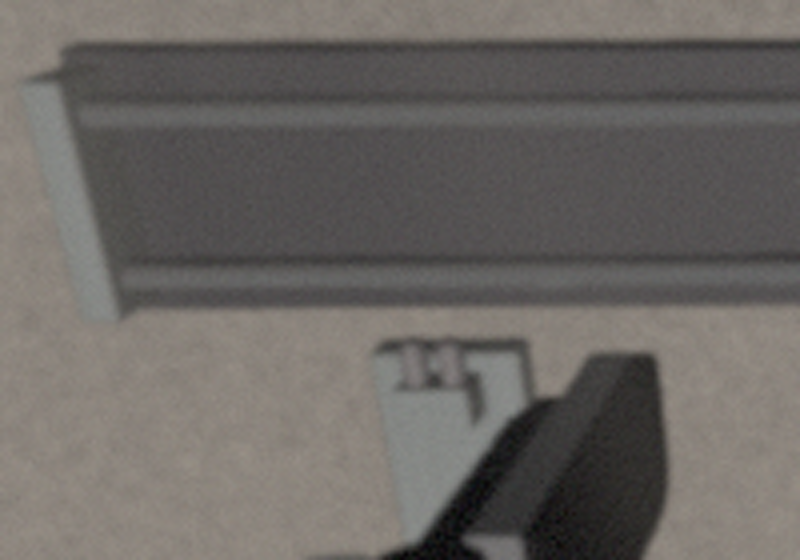

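```bash
python3 - <<'E'
from h import *
import pickle
m=pickle.load(open('w1.pkl','rb'))
print(m['world_from_camera'][:3,3])
b=np.array([(167,284),(378,284),(373,536),(172,536)])/4+[210,135]
P=p2w(m,b,.055); print(P[:,:2],P.mean(0))
for i in range(4): d=P[(i+1)%4]-P[i]; print('edge',np.linalg.norm(d)*1e3, np.degrees(np.arctan2(d[1],d[0])))
print('knob top',p2w(m,np.array([270,135])/4+[210,135],.083))
t=np.array([(200,38),(341,38),(341,265),(202,265)])/4+[210,135]
print('tongue',p2w(m,t,.041)[:,:2])
def ang(l,z):
    P=p2w(m,l,z); d=P[1]-P[0]; print('rail',P[:,:2],np.degrees(np.arctan2(d[1],d[0])))
f=lambda a,b:[np.array(a)/4+[25,180],np.array(b)/4+[210,135]]
ang(f((80,100),(510,277)),.03); ang(f((125,260),(500,437)),.03); ang(f((130,305),(500,483)),.01);ang(f((70,45),(540,220)),.01)
print('base',p2w(m,np.array([(375,350),(528,342)])/4+[25,180],.006)[:,:2])
E
```

```text
[0.45508796 0.08735301 0.37328047]
[[0.55340065 0.06076937]
 [0.55216153 0.11910671]
 [0.63026943 0.12141838]
 [0.63152869 0.06184868]] [0.59184007 0.09078579 0.055     ]
edge 58.35050276899625 91.21681149869698
edge 78.14209746043461 1.6952226602750655
edge 59.58300727752626 -88.7889913376774
edge 78.1354919345782 -179.20852628664147
knob top [[0.50643024 0.08828375 0.083     ]]
tongue [[0.48791453 0.06893198]
 [0.48710063 0.10706686]
 [0.55095256 0.10960003]
 [0.55180081 0.0696801 ]]
rail [[ 0.56513004 -0.18414054]
 [ 0.55678068  0.160739  ]] 91.38683109724148
rail [[ 0.61649305 -0.18163823]
 [ 0.60868812  0.16191738]] 91.30142693618187
rail [[ 0.64211429 -0.19894318]
 [ 0.63432047  0.16758576]] 91.21814660591282
rail [[ 0.55389571 -0.19913014]
 [ 0.54409188  0.17276245]] 91.51008130544582
base [[ 0.65974115 -0.12402203]
 [ 0.65582471 -0.07226305]]
```

Call:
arm_command --steps '[[[-12, -47, 0, 0.05, -1], [-24, -94, 0, 0.1, -1], [-36, -141, 0, 0.15, -1], [-48, -188, 0, 0.15, -0.5], [-60, -235, 0, 0.15, -0.5], [-72, -282, 0, 0.15, -0.4], [-84, -330, 0, 0.15, -0.4], [-105, -371, 0, 0.15, -0.4]]]'

```text
time_s: 2.5
tool_pos: [0.4319, -0.2808, 0.2154]
eef_rot: [[-0.178, 0.984, 0.002], [0.984, 0.178, -0.001], [-0.001, 0.002, -1.0]]
force: [0.3, 0.0, -0.3]
grip_width: 0.0599
```

Call:
arm_command --steps '[[[0, 0, 0, 0, -0.4], [0, 0, 0, 0, -0.4], [0, 0, 0, 0, -0.4]]]'

```text
time_s: 2.8
tool_pos: [0.4319, -0.2781, 0.2148]
eef_rot: [[-0.178, 0.984, 0.0], [0.984, 0.178, 0.001], [0.001, 0.0, -1.0]]
force: [0.3, -0.1, 0.5]
grip_width: 0.0597
```

```bash
python3 - <<'E'
from bench import robot
import cv2,pickle
m=robot.camera_model('wrist'); im=robot.capture('wrist'); s=robot.state()
pickle.dump(m,open('w2.pkl','wb')); print(s['tool_pos'],s['eef_rot'].round(4),s['dq'].round(2),s['grip_width'])
cv2.imwrite('pics/w2.png',im)
E
```

```text
[ 0.43194629 -0.2779711   0.21481352] [[-1.787e-01  9.839e-01 -0.000e+00]
 [ 9.839e-01  1.787e-01  1.100e-03]
 [ 1.100e-03  2.000e-04 -1.000e+00]] [-0.04  0.07  0.27 -0.04  0.31 -0.04  0.11] 0.059743918713370106
```

View pics/w2.png

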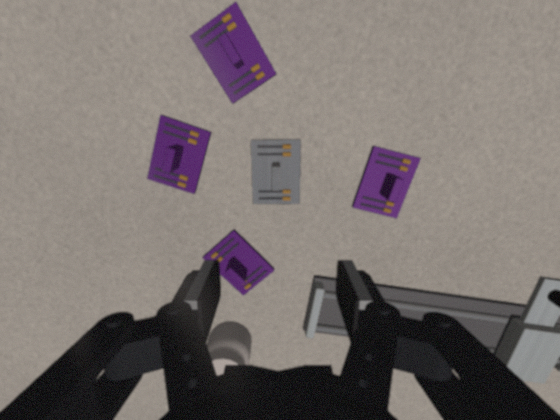

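```bash
python3 - <<'E'
import cv2
w=cv2.imread('pics/w2.png')
cv2.imwrite('pics/w2a.png',cv2.resize(w[130:215,235:320],None,fx=7,fy=7,interpolation=cv2.INTER_CUBIC))
E
```

```text
(no output)
```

View pics/w2a.png

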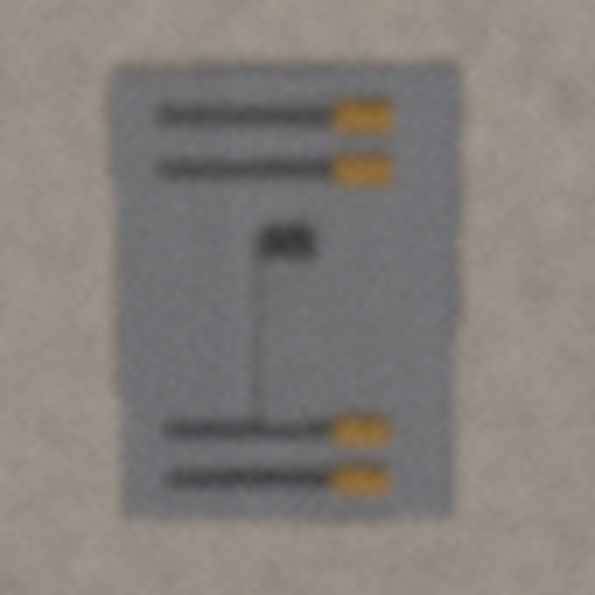

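```bash
python3 - <<'E'
from h import *
import pickle
m=pickle.load(open('w2.pkl','rb'))
b=np.array([(113,68),(459,67),(453,515),(125,515)])/7+[235,130]
P=p2w(m,b,.008); print(P[:,:2],P.mean(0))
for i in range(4): d=P[(i+1)%4]-P[i]; print('edge',np.linalg.norm(d)*1e3, np.degrees(np.arctan2(d[1],d[0])))
# bar centre predicted
c=P.mean(0)
print('tool x ang',np.degrees(np.arctan2(.9839,-.1787)))
E
```

```text
[[ 0.38846946 -0.31767864]
 [ 0.3779013  -0.26014801]
 [ 0.45552334 -0.24529065]
 [ 0.4660581  -0.30368832]] [ 0.42198805 -0.2817014   0.008     ]
edge 58.49323698152297 100.4089791503749
edge 79.03115079871573 10.835726615952396
edge 59.340280883492106 -79.77400235813842
edge 78.83987063010112 -169.77859976099754
tool x ang 100.29408458084153
```

Call:
arm_command --steps '[[[-11, -4, -40, 0, 0], [-11, -4, -80, 0, 0], [-11, -4, -120, 0, 0], [-11, -4, -150, 0, 0], [-11, -4, -165, 0, 0], [-11, -4, -165, 0, 0], [-11, -4, -165, 0, 0]]]' --grip_force 40

```text
time_s: 3.55
tool_pos: [0.4207, -0.2847, 0.0509]
eef_rot: [[-0.175, 0.985, 0.001], [0.985, 0.175, -0.001], [-0.001, 0.001, -1.0]]
force: [-0.5, -0.5, 0.0]
grip_width: 0.0423
```

```bash
python3 - <<'E'
from bench import robot
import cv2,pickle
m=robot.camera_model('wrist'); im=robot.capture('wrist'); s=robot.state()
print(s['tool_pos'],s['force'],s['grip_width'])
from h import *
p=w2p(m,np.array([[.421,-.282,.042]])); print(p)
cv2.imwrite('pics/w3.png',im)
E
```

```text
[ 0.42115567 -0.28524592  0.05154846] [0.13691223 0.53966658 0.10346987] 0.042665793944216324
[[282.01597054 252.00413662]]
```

View pics/w3.png

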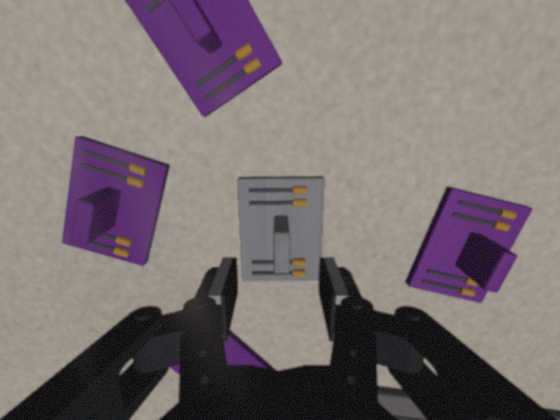

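Call:
arm_command --steps '[[[0, 1, -10, 0, 0], [0, 2, -20, 0, 0], [0, 2, -20, 0, 0], [0, 2, -20, 0, 1], [0, 2, -20, 0, 1], [0, 2, -20, 0, 1], [0, 2, -20, 0, 1], [0, 2, -20, 0, 1]]]' --grip_force 50

```text
time_s: 4.4
tool_pos: [0.4195, -0.283, 0.0302]
eef_rot: [[-0.173, 0.985, 0.0], [0.985, 0.173, -0.0], [-0.0, 0.0, -1.0]]
force: [-0.5, -0.0, 0.2]
grip_width: 0.0003
```

```bash
python3 - <<'E'
from bench import robot
import cv2,pickle
im=robot.capture('wrist'); s=robot.state()
print(s['tool_pos'],s['force'],s['grip_width'],s['time_s'])
cv2.imwrite('pics/w4.png',im)
E
```

```text
[ 0.4194431  -0.28294582  0.03019622] [-0.15054894 -0.50558581 -0.42966682] 0.00028813776481493474 4.45
```

View pics/w4.png

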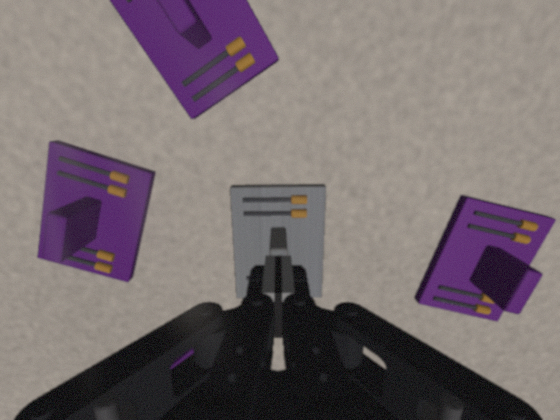

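```bash
python3 - <<'E'
from bench import robot
from h import *
m=robot.camera_model('wrist'); s=robot.state()
t=s['tool_pos']; R=s['eef_rot']
print('tcp px',w2p(m,[t, t+R[:,2]*.017, t+R[:,2]*.017+R[:,1]*.011,t+R[:,2]*.017-R[:,1]*.011]))
P=p2w(m,[(232,185),(326,185),(323,297),(235,297)],.008);print(P,P.mean(0))
c=P.mean(0); u=np.array([np.cos(np.radians(10.3)),np.sin(np.radians(10.3)),0])
print('bar top',w2p(m,[c+[0,0,.034]-u*.014,c+[0,0,.034]+u*.014,c-u*.014,]))
mt=robot.camera_model('top'); im=robot.capture('top'); ms=robot.camera_model('scene'); i2=robot.capture('scene')
print(w2p(mt,t),w2p(ms,t))
u,v=w2p(ms,t)[0].astype(int); a=cv2.resize(i2[v-60:v+40,u-60:u+60],None,fx=6,fy=6,interpolation=cv2.INTER_CUBIC); cv2.imwrite('pics/s4.png',a)
E
```

```text
tcp px [[277.83027083 257.50535776]
 [277.82278041 245.29767326]
 [277.82361093 260.84549989]
 [277.8219219  229.19774847]]
[[ 0.38682795 -0.3172377   0.008     ]
 [ 0.37683661 -0.26042265  0.008     ]
 [ 0.4549613  -0.24482533  0.008     ]
 [ 0.46555421 -0.30504955  0.008     ]] [ 0.42104502 -0.28188381  0.008     ]
bar top [[279.12682581 246.89906297]
 [279.3426641  292.50394099]
 [278.90096631 224.41026088]]
[[390.86007551 242.40295208]] [[196.38356735 239.8639061 ]]
```

View pics/s4.png

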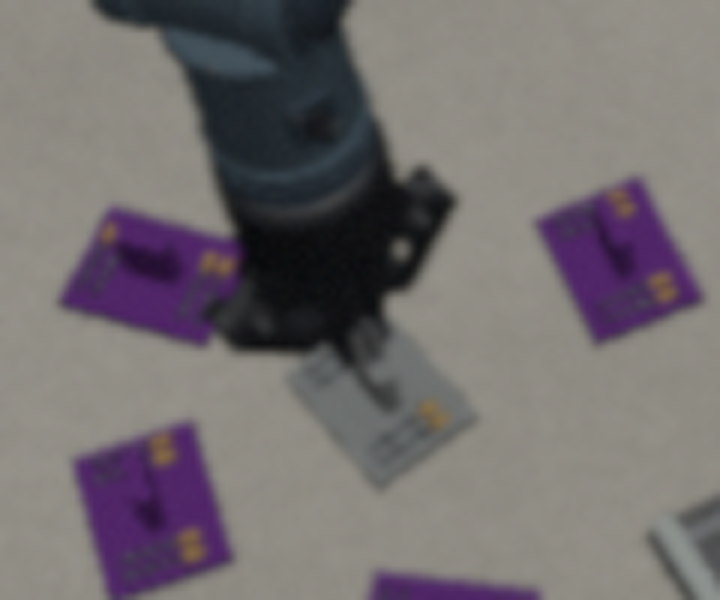

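```bash
python3 - <<'E'
import cv2
w=cv2.imread('pics/w4.png')
cv2.imwrite('pics/w4a.png',cv2.resize(w[175:345,200:360],None,fx=4,fy=3.5,interpolation=cv2.INTER_CUBIC))
E
```

```text
(no output)
```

View pics/w4a.png

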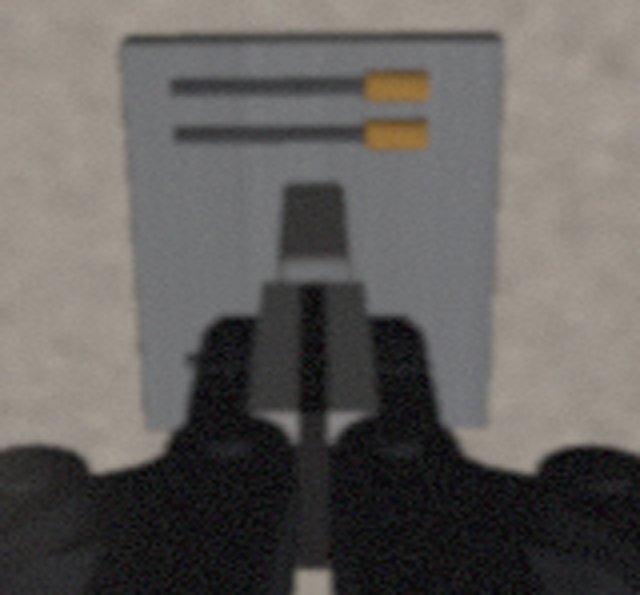

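```bash
python3 - <<'E'
from bench import robot
from h import *
m=robot.camera_model('wrist'); s=robot.state()
t=s['tool_pos']; R=s['eef_rot']
for x in (-.0425,.0425):
  for dz in (.017,.004,-.01,-.02,-.03): print(x,dz,w2p(m,[t+R@np.array([x,-.011,dz])]).round(0), w2p(m,[t+R@np.array([x,.011,dz])]).round(0))
for dz in (.017,.01,0,-.01,-.014,-.02,-.03): print('shut',dz,w2p(m,[t+R@np.array([0,-.011,dz])]).round(0))
print(m['world_from_camera'][:3,3]-t, s['qpos'])
E
```

```text
-0.0425 0.017 [[210. 229.]] [[212. 261.]]
-0.0425 0.004 [[205. 237.]] [[208. 271.]]
-0.0425 -0.01 [[199. 248.]] [[202. 283.]]
-0.0425 -0.02 [[194. 256.]] [[198. 294.]]
-0.0425 -0.03 [[189. 266.]] [[192. 305.]]
0.0425 0.017 [[346. 229.]] [[343. 261.]]
0.0425 0.004 [[351. 237.]] [[348. 271.]]
0.0425 -0.01 [[357. 248.]] [[353. 283.]]
0.0425 -0.02 [[362. 256.]] [[358. 294.]]
0.0425 -0.03 [[367. 265.]] [[363. 305.]]
shut 0.017 [[278. 229.]]
shut 0.01 [[278. 233.]]
shut 0 [[278. 240.]]
shut -0.01 [[278. 248.]]
shut -0.014 [[278. 251.]]
shut -0.02 [[278. 256.]]
shut -0.03 [[278. 265.]]
[-0.07897298 -0.01392439  0.15843562] [  0.53941574  24.44675523  33.33310215 120.01726387 -20.28817224
  40.9860956  147.02214876]
```

```bash
python3 - <<'E'
import cv2
w=cv2.imread('pics/w1.png')
cv2.imwrite('pics/w1c.png',cv2.resize(w[255:400,100:480],None,fx=2.1,fy=2.1,interpolation=cv2.INTER_CUBIC))
E
```

```text
(no output)
```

View pics/w1c.png

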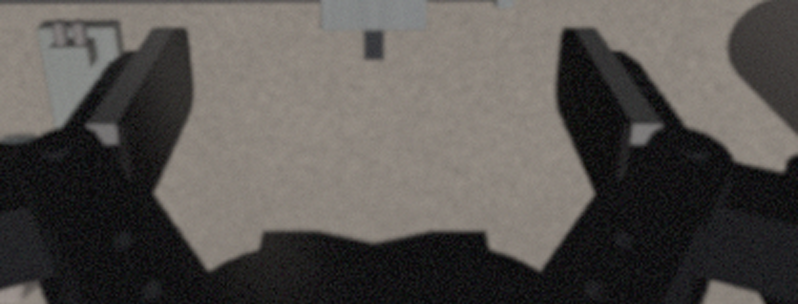

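The jaws closed just above the bar: opening is 0.3 mm and the tips show at row 256, where the quoted geometry would put them at 229. In the open view the tips fit 31–33 mm behind the TCP, not 17 mm ahead. So the true fingertips, shut, are about 20 mm behind the reported TCP, and I'll lower by that much after a picture check.

Call:
arm_command --steps '[[[0, 0, 15, 0, 0.3], [1, 1, 15, 0, 0.3], [1, 1, 15, 0, 0.3], [1, 1, 5, 0, 0.3], [1, 1, -10, 0, 0.3], [1, 1, -20, 0, 0.3], [1, 1, -20, 0, 0.3]]]'

```text
time_s: 5.25
tool_pos: [0.418, -0.2806, 0.0075]
eef_rot: [[-0.173, 0.985, -0.005], [0.985, 0.173, 0.002], [0.003, -0.005, -1.0]]
force: [-0.3, 0.4, 0.1]
grip_width: 0.0297
```

```bash
python3 - <<'E'
from bench import robot
import cv2,pickle
im=robot.capture('wrist'); i2=robot.capture('scene');s=robot.state()
print(s['tool_pos'],s['force'],s['grip_width'],s['time_s'])
cv2.imwrite('pics/w5.png',im)
cv2.imwrite('pics/s5.png',cv2.resize(i2[180:280,136:256],None,fx=6,fy=6,interpolation=cv2.INTER_CUBIC))
E
```

```text
[ 0.41945937 -0.28174414  0.00912619] [-0.4359921  -0.33913804  0.11790601] 0.029932187110409604 5.35
```

View pics/w5.png

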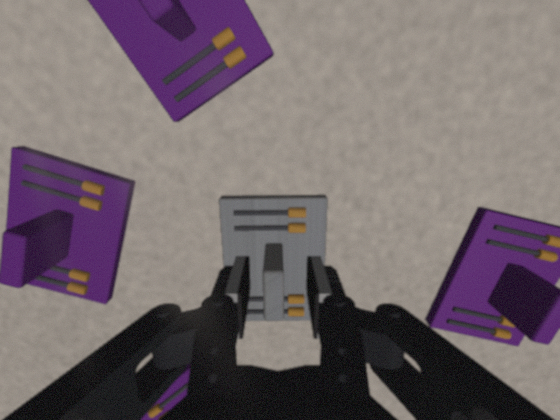

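View pics/s5.png

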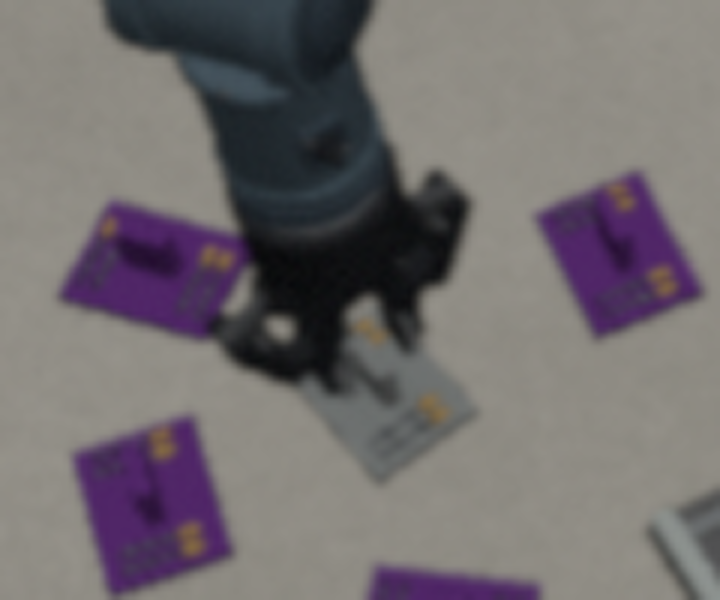

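Now the jaws straddle the bar (bar at column 274, fingers at 240 and 316). I'll go down 14 mm more and close.

Call:
arm_command --steps '[[[1, 0, -7, 0, 0.3], [1, 0, -14, 0, 0.3], [1, 0, -14, 0, 0.3], [1, 0, -14, 0, 1], [1, 0, -14, 0, 1], [1, 0, -14, 0, 1], [1, 0, -14, 0, 1]]]' --grip_force 50

```text
time_s: 6.05
tool_pos: [0.4214, -0.2819, -0.0038]
eef_rot: [[-0.173, 0.985, 0.0], [0.985, 0.173, -0.0], [-0.0, 0.0, -1.0]]
force: [-0.2, 0.2, -0.2]
grip_width: 0.0092
```

```bash
python3 - <<'E'
from bench import robot
import cv2,pickle
im=robot.capture('wrist'); s=robot.state()
print(s['tool_pos'],s['force'],s['grip_width'],s['time_s'])
cv2.imwrite('pics/w6.png',im)
E
```

```text
[ 0.42143006 -0.28187756 -0.00380951] [ 0.43109011 -0.58144324 -1.58033458] 0.008965432302473682 6.1
```

View pics/w6.png

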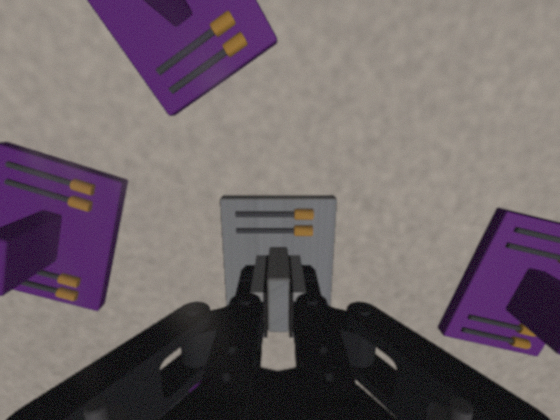

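Call:
arm_command --steps '[[[0, 0, 30, 0, 1], [0, 0, 70, 0, 1], [0, 0, 110, 0, 1], [10, 30, 120, -0.05, 1], [25, 65, 120, -0.1, 1], [42, 110, 120, -0.149, 1], [62, 155, 120, -0.149, 1], [82, 200, 120, -0.149, 1]]]'

```text
time_s: 6.9
tool_pos: [0.5034, -0.0802, 0.1162]
eef_rot: [[-0.024, 1.0, 0.0], [1.0, 0.024, 0.0], [0.0, 0.0, -1.0]]
force: [-0.2, -0.2, -1.7]
grip_width: 0.0093
```

Call:
arm_command --steps '[[[20, 45, 0, 0, 1], [40, 90, 0, 0, 1], [60, 130, 0, 0, 1], [78, 160, 0, 0, 1], [86, 172, 0, 0, 1], [86, 172, 0, 0, 1], [86, 172, 0, 0, 1], [86, 172, 0, 0, 1]]]'

```text
time_s: 7.7
tool_pos: [0.5882, 0.0865, 0.1158]
eef_rot: [[-0.021, 1.0, -0.001], [1.0, 0.021, -0.002], [-0.002, -0.002, -1.0]]
force: [-0.2, -0.1, -1.1]
grip_width: 0.0094
```

```bash
cat > look.py <<'E'
import sys,cv2,pickle
from bench import robot
n=sys.argv[1]
m=robot.camera_model('wrist'); im=robot.capture('wrist'); i2=robot.capture('scene'); i3=robot.capture('top'); s=robot.state()
pickle.dump((m,s),open(n+'.pkl','wb'))
print(s['tool_pos'].round(4),s['eef_rot'][:,0].round(4),s['force'].round(2),s['grip_width'],s['time_s'])
cv2.imwrite(f'pics/{n}w.png',im);cv2.imwrite(f'pics/{n}s.png',i2);cv2.imwrite(f'pics/{n}t.png',i3)
E
python3 look.py c1
```

```text
[0.5888 0.0878 0.1161] [-2.190e-02  9.998e-01 -4.000e-04] [-0.27 -1.11 -1.31] 0.009233828554748557 7.85
```

View pics/c1w.png

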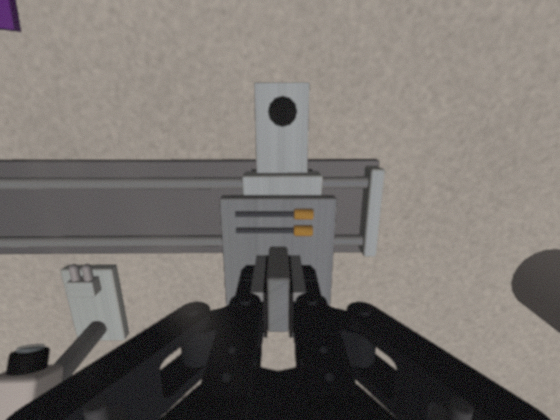

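```bash
python3 - <<'E'
import cv2
w=cv2.imread('pics/c1w.png')
cv2.imwrite('pics/c1a.png',cv2.resize(w[70:210,205:355],None,fx=5,fy=4.2,interpolation=cv2.INTER_CUBIC))
E
```

View pics/c1a.png

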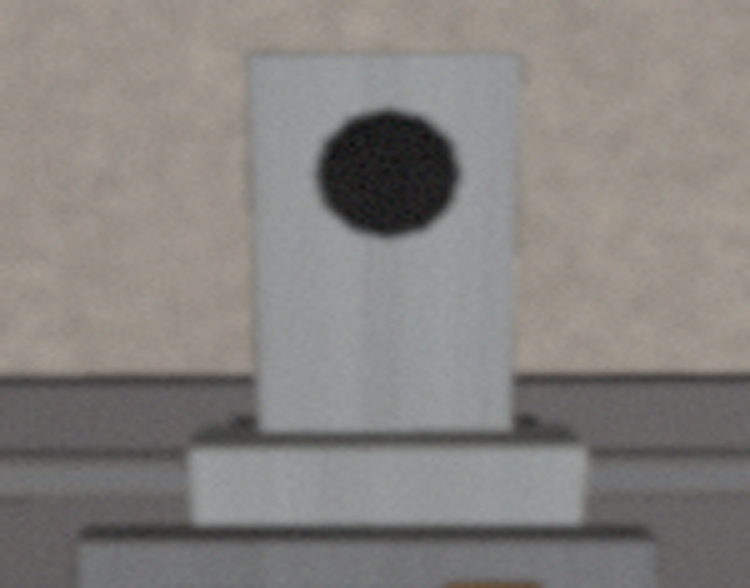

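```bash
python3 - <<'E'
from h import *
import pickle
m,s=pickle.load(open('c1.pkl','rb'))
f=lambda p:np.array(p,float)/[5,4.2]+[205,70]
k=p2w(m,f((388,174)),.083)[0]; print('knob',k)
b=p2w(m,f([(188,445),(588,445)]),.055); print('block edge',b,np.linalg.norm(b[1]-b[0]),b.mean(0))
zt=s['tool_pos'][2]+.0038
p=p2w(m,f([(80,541),(655,542)]),zt+.008); print('plate edge',p,np.linalg.norm(p[1]-p[0]))
p2=p2w(m,f([(80,528),(655,529)]),zt); print('plate bot edge',p2,np.linalg.norm(p2[1]-p2[0]))
for q in (b,p,p2): d=q[1]-q[0]; print('ang',np.degrees(np.arctan2(d[1],d[0])))
y=np.radians(1.4); ex=np.array([np.cos(y),np.sin(y),0])
print('block centre via edge',b.mean(0)+.04*ex,'via knob',k+.085*ex,'plate centre',p.mean(0)+.04*ex,p2.mean(0)+.04*ex,'tool',s['tool_pos'])
E
```

```text
knob [0.50728218 0.0876499  0.083     ]
block edge [[0.55283335 0.05966724 0.055     ]
 [0.55159617 0.118699   0.055     ]] 0.05904472190207077 [0.55221476 0.08918312 0.055     ]
plate edge [[0.54995983 0.05702833 0.12792848]
 [0.548857   0.11506336 0.12792848]] 0.05804551335590437
plate bot edge [[0.55052914 0.05556181 0.11992848]
 [0.54937053 0.11656432 0.11992848]] 0.061013504606043135
ang 91.20061827631174
ang 91.08865017737465
ang 91.08808227084562
block centre via edge [0.59220282 0.09016041 0.055     ] via knob [0.59225681 0.08972664 0.083     ] plate centre [0.58939647 0.08702313 0.12792848] [0.5899379  0.08704035 0.11992848] tool [0.58875422 0.0878341  0.11612848]
```

Call:
arm_command --steps '[[[2.6, 3, -15, 0, 1], [2.6, 3, -35, 0, 1], [2.6, 3, -50, 0, 1], [2.6, 3, -57, 0, 1], [2.6, 3, -57, 0, 1], [2.6, 3, -57, 0, 1]]]'

```text
time_s: 8.45
tool_pos: [0.5923, 0.093, 0.0591]
eef_rot: [[-0.025, 1.0, 0.0], [1.0, 0.025, -0.0], [-0.0, 0.0, -1.0]]
force: [1.1, -0.6, -0.8]
grip_width: 0.0093
```

```bash
python3 look.py c2; python3 - <<'E'
import cv2
w=cv2.imread('pics/c2w.png')
cv2.imwrite('pics/c2a.png',cv2.resize(w[110:250,200:360],None,fx=5,fy=4.2,interpolation=cv2.INTER_CUBIC))
w=cv2.imread('pics/c2s.png')
cv2.imwrite('pics/c2b.png',cv2.resize(w[180:260,290:390],None,fx=7,fy=7,interpolation=cv2.INTER_CUBIC))
E
```

```text
[0.5929 0.0932 0.06  ] [-2.520e-02  9.997e-01  4.000e-04] [-0.57  0.32 -1.56] 0.008881339938647752 8.6
```

View pics/c2w.png

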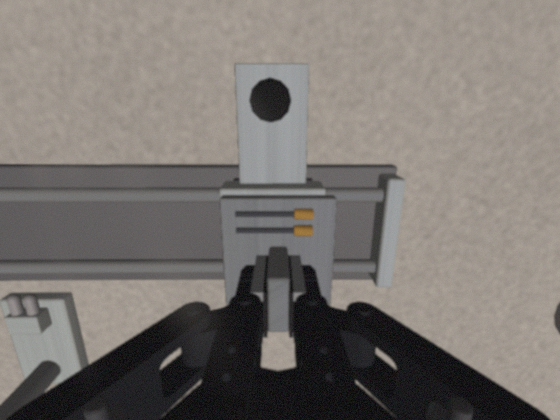

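View pics/c2a.png

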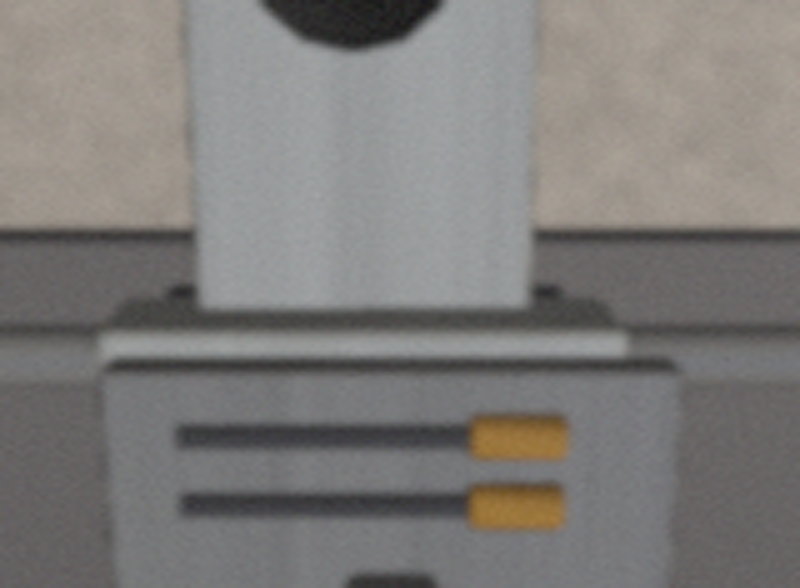

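View pics/c2b.png

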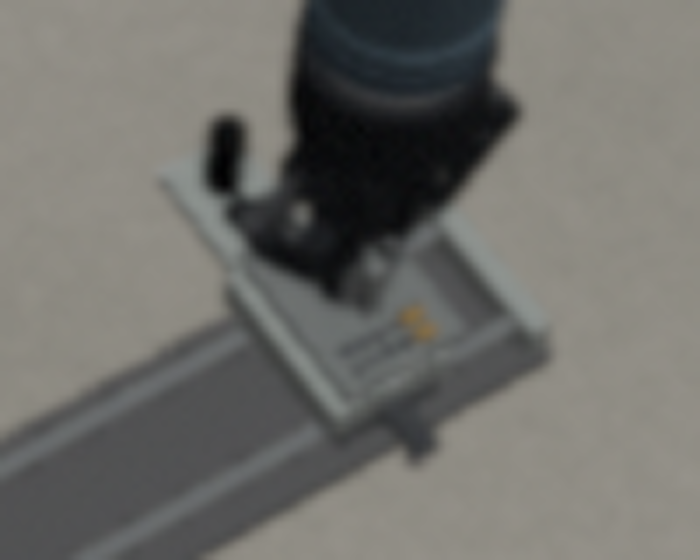

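```bash
cat > rel.py <<'E'
from h import *
import pickle
def rel(n,off,sc,block,ptop,pbot,knob=None):
    m,s=pickle.load(open(n+'.pkl','rb'))
    f=lambda p:np.array(p,float)/sc+off
    zt=s['tool_pos'][2]+.0038
    b=p2w(m,f(block),.055);p=p2w(m,f(ptop),zt+.008);q=p2w(m,f(pbot),zt)
    print('zt',zt)
    for nm,e in (('block',b),('ptop',p),('pbot',q)):
        d=e[1]-e[0]; print(nm,e.mean(0).round(4),'len',np.linalg.norm(d).round(4),'ang',np.degrees(np.arctan2(d[1],d[0])).round(2))
    print('needed shift mm',((b.mean(0)-p.mean(0))*1e3)[:2],((b.mean(0)-q.mean(0))*1e3)[:2])
    if knob is not None: print('knob',p2w(m,f(knob),.083))
E
python3 - <<'E'
from rel import rel
rel('c2',[200,110],[5,4.2],[(101,333),(631,333)],[(103,373),(679,373)],[(103,361),(678,361)])
rel('c2',[0,0],[1,1],[(101/5+200,189.3),(326.2,189.3)],[(220.6,198.8),(335.8,198.8)],[(220.6,196),(335.6,196)],(270.5,100))
E
```

```text
zt 0.0638388782764785
block [0.5525 0.0893 0.055 ] len 0.0588 ang 91.43
ptop [0.5531 0.0921 0.0718] len 0.0579 ang 91.43
pbot [0.5538 0.0921 0.0638] len 0.0607 ang 91.43
needed shift mm [-0.66372416 -2.76842632] [-1.35562062 -2.74222528]
zt 0.0638388782764785
block [0.5525 0.0893 0.055 ] len 0.0588 ang 91.43
ptop [0.5531 0.0921 0.0718] len 0.0579 ang 91.43
pbot [0.5539 0.0921 0.0638] len 0.0608 ang 91.43
needed shift mm [-0.65061894 -2.76813691] [-1.3735062  -2.74271768]
knob [[0.50716216 0.08770269 0.083     ]]
```

Call:
arm_command --steps '[[[-0.5, -1.4, 0, 0, 1], [-1, -2.7, -2, 0, 1], [-1, -2.7, -4, 0, 1], [-1, -2.7, -5, 0, 1], [-1, -2.7, -5, 0, 1], [-1, -2.7, -5, 0, 1]]]'

```text
time_s: 9.2
tool_pos: [0.5909, 0.0905, 0.0539]
eef_rot: [[-0.025, 1.0, -0.0], [1.0, 0.025, -0.0], [-0.0, -0.0, -1.0]]
force: [0.2, 0.4, -1.8]
grip_width: 0.0094
```

```bash
python3 look.py c3; python3 - <<'E'
import cv2
w=cv2.imread('pics/c3w.png')
cv2.imwrite('pics/c3a.png',cv2.resize(w[150:250,200:360],None,fx=5,fy=5,interpolation=cv2.INTER_CUBIC))
w=cv2.imread('pics/c3s.png')
cv2.imwrite('pics/c3b.png',cv2.resize(w[180:260,290:390],None,fx=7,fy=7,interpolation=cv2.INTER_CUBIC))
E
```

```text
[0.591  0.0905 0.0541] [-0.0253  0.9997  0.    ] [-0.41 -0.41 -2.7 ] 0.00945943266486013 9.35
```

View pics/c3a.png

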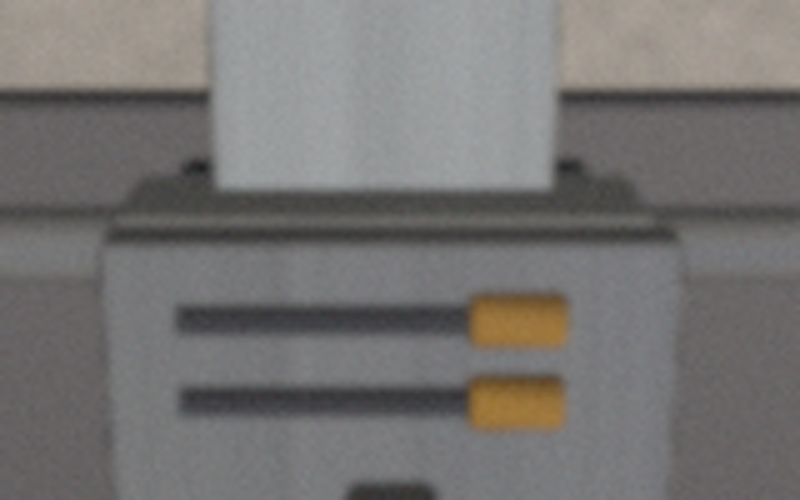

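View pics/c3b.png

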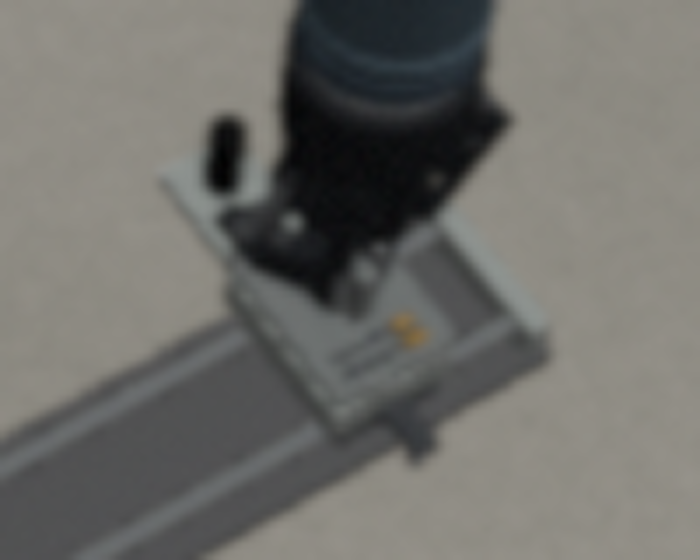

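```bash
python3 - <<'E'
from rel import rel
rel('c3',[200,150],[5,5],[(116,213),(657,213)],[(103,243),(680,243)],[(104,230),(679,230)])
import cv2
w=cv2.imread('pics/c3w.png')
cv2.imwrite('pics/c3c.png',cv2.resize(w[185:205,215:245],None,fx=20,fy=20,interpolation=cv2.INTER_CUBIC))
cv2.imwrite('pics/c3d.png',cv2.resize(w[185:205,315:345],None,fx=20,fy=20,interpolation=cv2.INTER_CUBIC))
E
```

```text
zt 0.05791165506407266
block [0.5516 0.0892 0.055 ] len 0.0583 ang 91.45
ptop [0.5519 0.0897 0.0659] len 0.0583 ang 91.45
pbot [0.5527 0.0897 0.0579] len 0.0611 ang 91.45
needed shift mm [-0.27800593 -0.52788965] [-1.09250785 -0.56190999]
```

View pics/c3c.png

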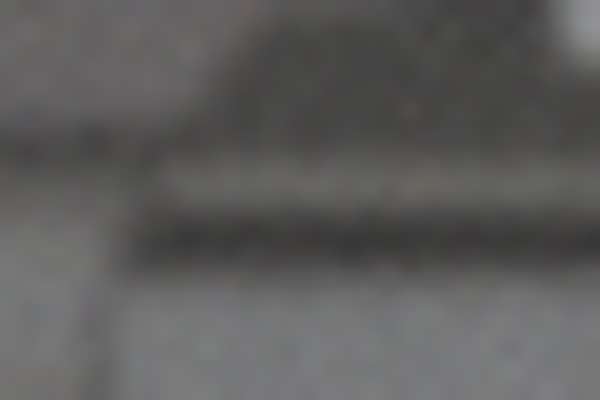

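View pics/c3d.png

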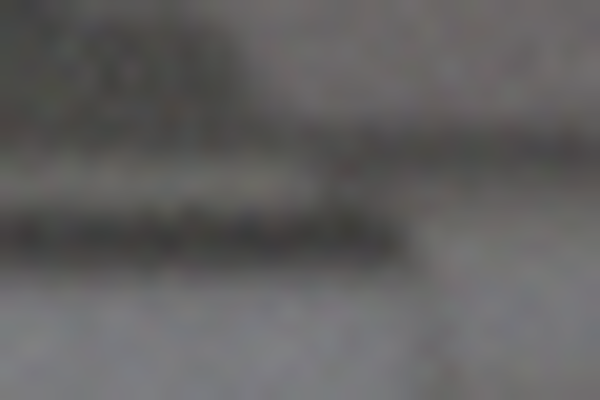

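Call:
arm_command --steps '[[[-0.7, -0.7, 0, 0, 1], [-0.7, -0.7, -1, 0, 1], [-0.7, -0.7, -2, 0, 1], [-0.7, -0.7, -3, 0, 1], [-0.7, -0.7, -3, 0, 1]]]'

```text
time_s: 9.85
tool_pos: [0.5902, 0.0898, 0.0512]
eef_rot: [[-0.025, 1.0, -0.0], [1.0, 0.025, 0.0], [0.0, -0.0, -1.0]]
force: [-1.3, -0.3, -0.4]
grip_width: 0.0089
```

```bash
python3 look.py c4; python3 - <<'E'
import cv2
w=cv2.imread('pics/c4w.png')
cv2.imwrite('pics/c4a.png',cv2.resize(w[170:220,210:345],None,fx=5.9,fy=11,interpolation=cv2.INTER_CUBIC))
E
```

```text
[0.5902 0.0897 0.0512] [-0.0252  0.9997  0.    ] [-1.04  0.22  1.29] 0.009361933609838063 10.0
```

View pics/c4a.png

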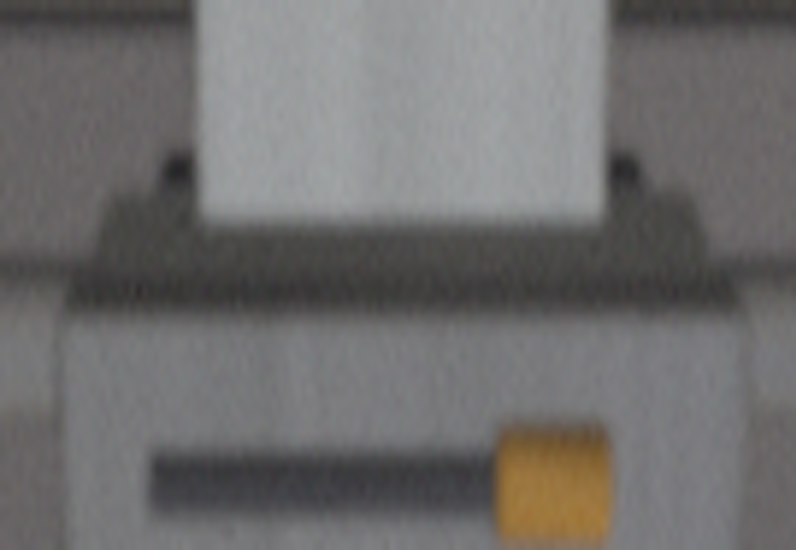

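```bash
python3 - <<'E'
from rel import *
rel('c4',[210,170],[5.9,11],[(67,283),(740,283)],[(65,312),(742,312)],[(67,283),(740,283)])
m,s=pickle.load(open('c4.pkl','rb'))
f=lambda p:np.array(p,float)/[5.9,11]+[210,170]
print(p2w(m,f([(200,222),(605,222)]),.041), p2w(m,f([(404,310)]),.063))
m,s=pickle.load(open('c2.pkl','rb'))
f=lambda p:np.array(p,float)/[5,4.2]+[200,110]
print('c2 tongue end',p2w(m,f([(365,307)]),.041),p2w(m,f([(365,333)]),.055))
E
```

```text
zt 0.055018461871426644
block [0.5519 0.089  0.055 ] len 0.0606 ang 91.43
ptop [0.5512 0.089  0.063 ] len 0.058 ang 91.43
pbot [0.5519 0.089  0.055 ] len 0.0606 ang 91.43
needed shift mm [0.79147796 0.03678428] [0.00499475 0.00016629]
[[0.5529217  0.06916397 0.041     ]
 [0.55193073 0.10871869 0.041     ]] [[0.55105827 0.08900146 0.063     ]]
c2 tongue end [[0.55215222 0.08899878 0.041     ]] [[0.55247788 0.08921911 0.055     ]]
```

Relative to the block, the plate is centred within about 0.5 mm in both axes and the yaws match. I'll seat it and release.

Call:
arm_command --steps '[[[0, 0, -0.6, 0, 1], [0, 0, -0.6, 0, 1], [0, 0, -0.6, 0, 0.7], [0, 0, -0.6, 0, 0.3], [0, 0, -0.6, 0, 0.3], [0, 0, -0.6, 0, 0.3]]]'

```text
time_s: 10.6
tool_pos: [0.5903, 0.0898, 0.0503]
eef_rot: [[-0.025, 1.0, 0.0], [1.0, 0.025, -0.0], [-0.0, 0.0, -1.0]]
force: [0.4, 0.1, 0.3]
grip_width: 0.0295
```

```bash
python3 - <<'E'
from bench import robot
s=robot.state();print(s['tool_pos'],s['force'],s['grip_width'])
E
```

```text
[0.59030283 0.08975181 0.05033506] [0.42369319 0.08159658 0.33222729] 0.029520175081956354
```

Call:
arm_command --steps '[[[0, 0, 20, 0, 0.3], [0, 0, 50, 0, 0.3], [-25, 0, 80, 0, 0.3], [-50, 0, 80, 0, 0.3], [-75, 0, 80, 0, 0.3], [-82, -2, 80, 0, 0.3], [-82, -2, 80, 0, 0.3], [-82, -2, 80, 0, 0.3]]]'

```text
time_s: 11.4
tool_pos: [0.5094, 0.0877, 0.1307]
eef_rot: [[-0.025, 1.0, 0.002], [1.0, 0.025, 0.0], [0.0, 0.002, -1.0]]
force: [0.3, 0.3, 0.0]
grip_width: 0.0297
```

```bash
python3 look.py d1; python3 - <<'E'
import cv2
w=cv2.imread('pics/d1s.png')
cv2.imwrite('pics/d1b.png',cv2.resize(w[180:260,290:390],None,fx=7,fy=7,interpolation=cv2.INTER_CUBIC))
E
```

```text
[0.5095 0.0877 0.1306] [-2.490e-02  9.997e-01 -5.000e-04] [ 0.4  -0.71 -0.28] 0.02973453705298893 11.55
```

View pics/d1w.png

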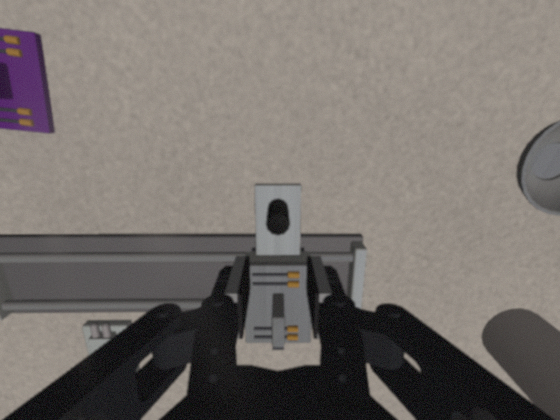

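View pics/d1b.png

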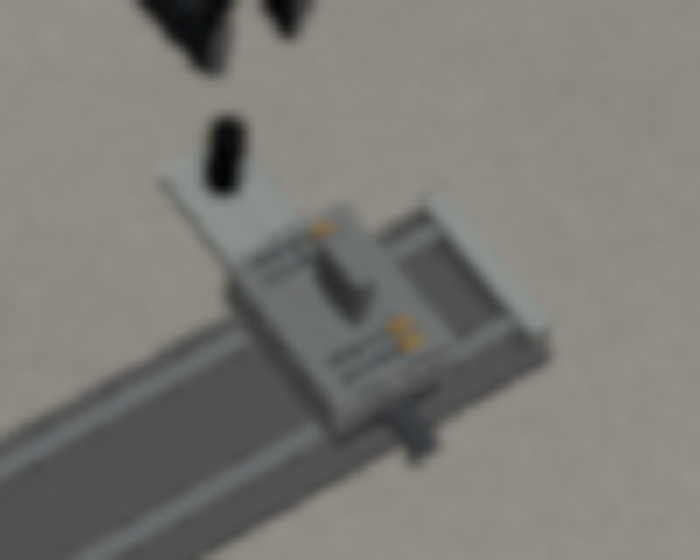

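```bash
python3 - <<'E'
import cv2
w=cv2.imread('pics/d1w.png')
cv2.imwrite('pics/d1a.png',cv2.resize(w[240:350,225:335],None,fx=5.4,fy=5.4,interpolation=cv2.INTER_CUBIC))
w=cv2.imread('pics/d1t.png')
cv2.imwrite('pics/d1t2.png',cv2.resize(w[140:230,200:330],None,fx=6,fy=6,interpolation=cv2.INTER_CUBIC))
E
```

```text
(no output)
```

View pics/d1a.png

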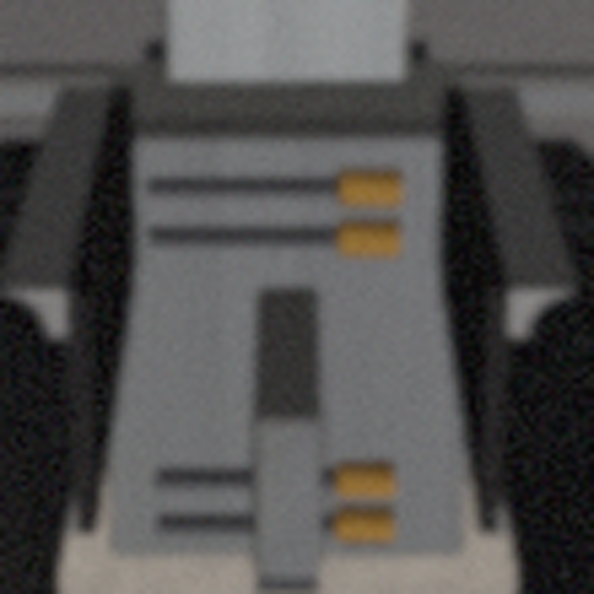

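View pics/d1t2.png

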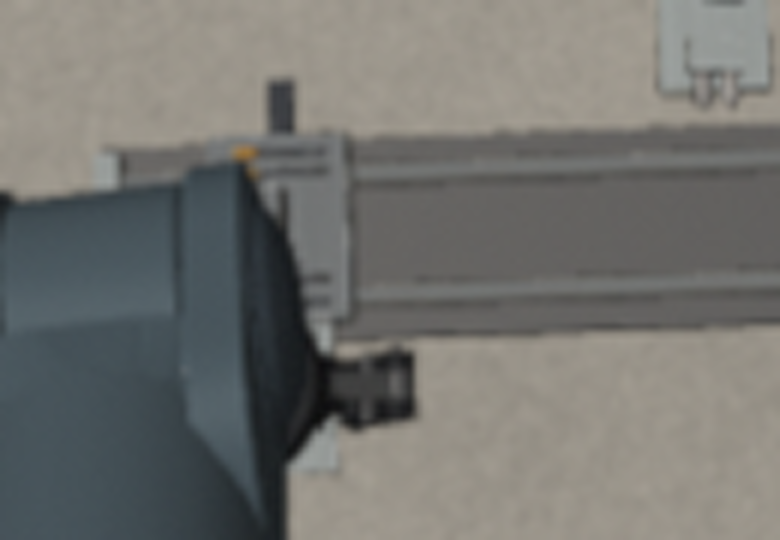

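The plate sits flush, with no sliver of block visible on any side. Next, down around the knob at (0.507, 0.088).

Call:
arm_command --steps '[[[-2, 0, -20, 0, 0.2], [-2, 0, -45, 0, 0.2], [-2, 0, -60, 0, 0.2], [-2, 0, -75, 0, 0.2], [-2, 0, -80, 0, 0.2], [-2, 0, -80, 0, 0.2]]]'

```text
time_s: 12.15
tool_pos: [0.506, 0.0875, 0.0497]
eef_rot: [[-0.025, 1.0, -0.001], [1.0, 0.025, -0.001], [-0.001, -0.001, -1.0]]
force: [-0.2, -0.5, 0.1]
grip_width: 0.0342
```

```bash
python3 look.py e1; python3 - <<'E'
import cv2
w=cv2.imread('pics/e1s.png')
cv2.imwrite('pics/e1b.png',cv2.resize(w[160:260,290:390],None,fx=6,fy=6,interpolation=cv2.INTER_CUBIC))
E
```

```text
[0.5073 0.0878 0.0512] [-2.510e-02  9.997e-01  4.000e-04] [ 0.5   0.04 -0.01] 0.034048789738264106 12.3
```

View pics/e1w.png

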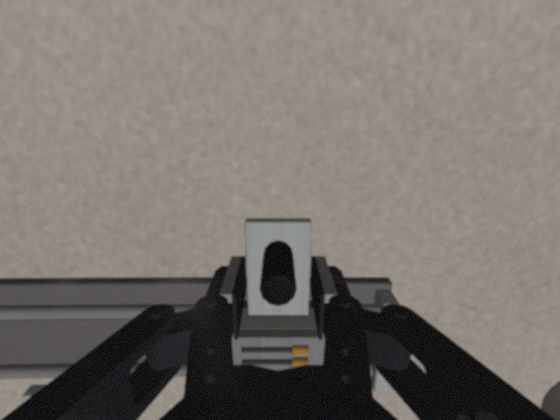

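View pics/e1b.png

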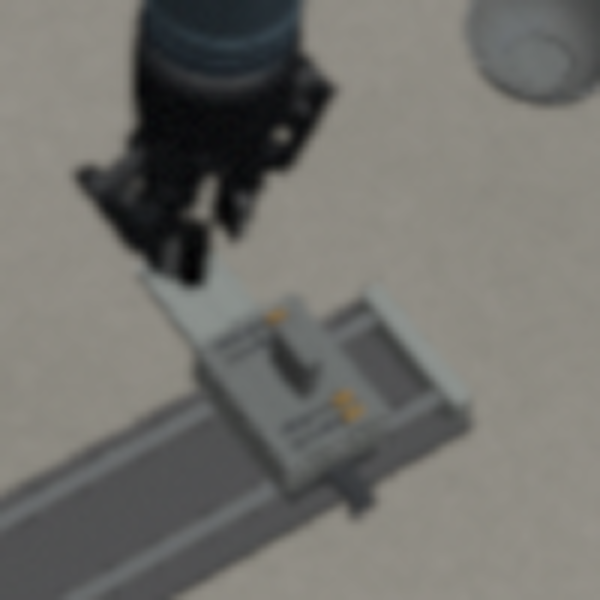

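Call:
arm_command --steps '[[[0, 0, -9, 0, 0.2], [0, 0, -18, 0, 0.2], [0, 0, -18, 0, 0.2], [0, 0, -18, 0, 0.5], [0, 0, -18, 0, 1], [0, 0, -18, 0, 1], [0, 0, -18, 0, 1], [0, 0, -18, 0, 1]]]' --grip_force 60

```text
time_s: 13.1
tool_pos: [0.506, 0.0876, 0.0324]
eef_rot: [[-0.025, 1.0, -0.0], [1.0, 0.025, -0.0], [-0.0, -0.0, -1.0]]
force: [-0.5, -0.1, -0.4]
grip_width: 0.0165
```

```bash
python3 look.py e2
```

```text
[0.506  0.0876 0.0324] [-2.520e-02  9.997e-01 -1.000e-04] [ 0.26 -0.35 -1.36] 0.016595934492531866 13.25
```

View pics/e2w.png

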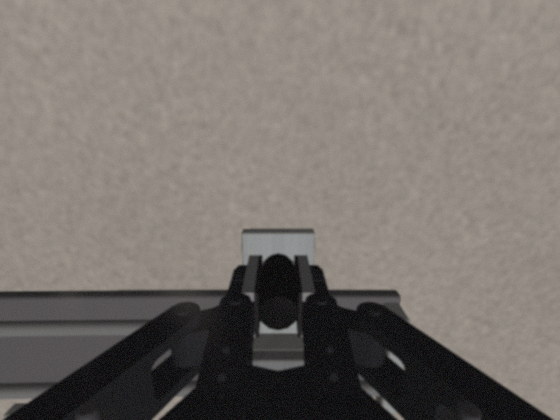

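Gripped, at 16.6 mm opening. Both cameras put the notch at y ≈ -0.101 ± 0.005, so about 190 mm of travel. I'll run slowly to about 160 mm, then feel in small steps.

Call:
arm_command --steps '[[[0.05, -2, 0, 0, 1], [0.15, -6, 0, 0, 1], [0.3, -12, 0, 0, 1], [0.45, -18, 0, 0, 1], [0.6, -24, 0, 0, 1], [0.75, -30, 0, 0, 1], [0.9, -36, 0, 0, 1], [1.0, -40, 0, 0, 1]]]'

```text
time_s: 14.05
tool_pos: [0.507, 0.0467, 0.0324]
eef_rot: [[-0.024, 1.0, -0.0], [1.0, 0.024, -0.0], [-0.0, -0.0, -1.0]]
force: [-1.6, 0.5, -1.9]
grip_width: 0.0165
```

Call:
arm_command --steps '[[[0.1, -4, 0, 0, 1], [0.25, -10, 0, 0, 1], [0.4, -16, 0, 0, 1], [0.55, -22, 0, 0, 1], [0.7, -28, 0, 0, 1], [0.85, -34, 0, 0, 1], [1.0, -40, 0, 0, 1], [1.1, -45, 0, 0, 1]]]'

```text
time_s: 14.85
tool_pos: [0.5082, 0.002, 0.0324]
eef_rot: [[-0.025, 1.0, -0.0], [1.0, 0.025, -0.0], [-0.0, -0.0, -1.0]]
force: [-2.1, 2.1, -2.6]
grip_width: 0.0167
```

Call:
arm_command --steps '[[[0.1, -4, 0, 0, 1], [0.25, -10, 0, 0, 1], [0.4, -16, 0, 0, 1], [0.55, -22, 0, 0, 1], [0.7, -28, 0, 0, 1], [0.85, -34, 0, 0, 1], [1.0, -40, 0, 0, 1], [1.1, -45, 0, 0, 1]]]'

```text
time_s: 15.65
tool_pos: [0.5093, -0.043, 0.0324]
eef_rot: [[-0.025, 1.0, -0.0], [1.0, 0.025, -0.0], [-0.0, -0.0, -1.0]]
force: [-1.9, 2.4, -3.5]
grip_width: 0.0168
```

```bash
python3 look.py f1; python3 - <<'E'
import cv2
w=cv2.imread('pics/f1s.png')
cv2.imwrite('pics/f1b.png',cv2.resize(w[190:310,220:370],None,fx=5,fy=5,interpolation=cv2.INTER_CUBIC))
E
```

```text
[ 0.5094 -0.0441  0.0324] [-0.0237  0.9997 -0.0017] [-1.86 -3.05 -4.  ] 0.016599132357758267 15.8
```

View pics/f1b.png

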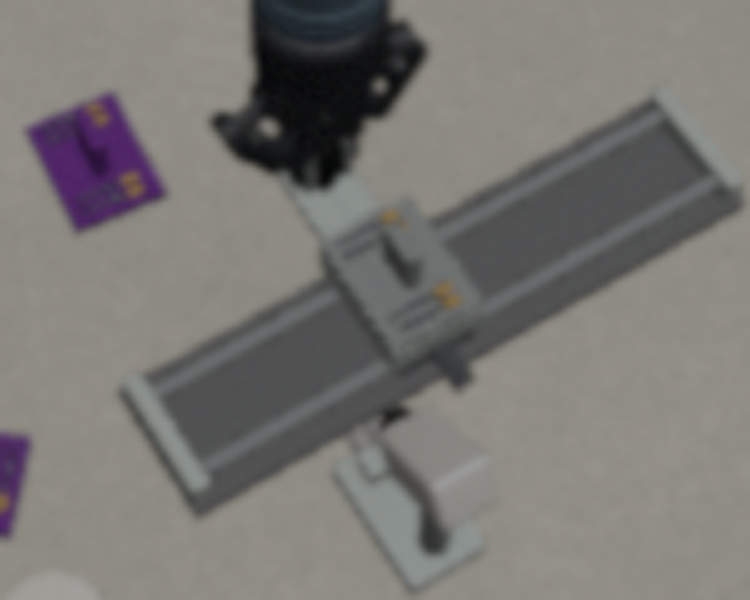

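Call:
arm_command --steps '[[[0.1, -4, 0, 0, 1], [0.2, -9, 0, 0, 1], [0.35, -14, 0, 0, 1], [0.45, -19, 0, 0, 1], [0.6, -24, 0, 0, 1], [0.7, -28, 0, 0, 1], [0.8, -31, 0, 0, 1], [0.8, -33, 0, 0, 1]]]'

```text
time_s: 16.6
tool_pos: [0.5102, -0.0757, 0.0324]
eef_rot: [[-0.025, 1.0, 0.0], [1.0, 0.025, -0.0], [-0.0, -0.0, -1.0]]
force: [-1.6, 0.8, -3.3]
grip_width: 0.0167
```

Call:
arm_command --steps '[[[0.05, -1, 0, 0, 1], [0.05, -2, 0, 0, 1]]]'

```text
time_s: 16.8
tool_pos: [0.5102, -0.0773, 0.0324]
eef_rot: [[-0.025, 1.0, -0.0], [1.0, 0.025, 0.0], [0.0, -0.0, -1.0]]
force: [-2.3, 2.2, -3.4]
grip_width: 0.0166
```

Call:
arm_command --steps '[[[0.05, -1, 0, 0, 1], [0.05, -2, 0, 0, 1]]]'

```text
time_s: 17.0
tool_pos: [0.5103, -0.0792, 0.0324]
eef_rot: [[-0.025, 1.0, -0.0], [1.0, 0.025, 0.0], [0.0, -0.0, -1.0]]
force: [-1.5, 2.1, -3.4]
grip_width: 0.0165
```

Call:
arm_command --steps '[[[0.05, -1, 0, 0, 1], [0.05, -2, 0, 0, 1]]]'

```text
time_s: 17.2
tool_pos: [0.5104, -0.0813, 0.0324]
eef_rot: [[-0.025, 1.0, -0.0], [1.0, 0.025, -0.0], [-0.0, -0.0, -1.0]]
force: [-1.9, 2.5, -4.4]
grip_width: 0.0164
```

Call:
arm_command --steps '[[[0.05, -1, 0, 0, 1], [0.05, -2, 0, 0, 1]]]'

```text
time_s: 17.4
tool_pos: [0.5104, -0.0833, 0.0324]
eef_rot: [[-0.025, 1.0, -0.0], [1.0, 0.025, -0.0], [-0.0, -0.0, -1.0]]
force: [-1.1, 3.3, -5.2]
grip_width: 0.0167
```

Call:
arm_command --steps '[[[0.05, -1, 0, 0, 1], [0.05, -1.5, 0, 0, 1]]]'

```text
time_s: 17.6
tool_pos: [0.5105, -0.0849, 0.0324]
eef_rot: [[-0.025, 1.0, -0.0], [1.0, 0.025, -0.0], [-0.0, -0.0, -1.0]]
force: [-1.3, 0.9, -4.8]
grip_width: 0.0164
```

Call:
arm_command --steps '[[[0.05, -1, 0, 0, 1], [0.05, -1.5, 0, 0, 1]]]'

```text
time_s: 17.8
tool_pos: [0.5105, -0.0864, 0.0324]
eef_rot: [[-0.025, 1.0, -0.0], [1.0, 0.025, -0.0], [-0.0, -0.0, -1.0]]
force: [-1.8, 1.8, -2.9]
grip_width: 0.0166
```

Call:
arm_command --steps '[[[0.05, -1, 0, 0, 1], [0.05, -1.5, 0, 0, 1]]]'

```text
time_s: 18.0
tool_pos: [0.5105, -0.0879, 0.0324]
eef_rot: [[-0.025, 1.0, -0.0], [1.0, 0.025, -0.0], [-0.0, -0.0, -1.0]]
force: [-0.6, 2.9, -4.3]
grip_width: 0.0163
```

Call:
arm_command --steps '[[[0.05, -1, 0, 0, 1], [0.05, -1.5, 0, 0, 1]]]'

```text
time_s: 18.2
tool_pos: [0.5106, -0.0894, 0.0324]
eef_rot: [[-0.025, 1.0, -0.0], [1.0, 0.025, -0.0], [-0.0, -0.0, -1.0]]
force: [-0.8, 1.7, -4.6]
grip_width: 0.0165
```

Call:
arm_command --steps '[[[0.05, -1, 0, 0, 1], [0.05, -1.5, 0, 0, 1]]]'

```text
time_s: 18.4
tool_pos: [0.5106, -0.0909, 0.0324]
eef_rot: [[-0.025, 1.0, -0.0], [1.0, 0.025, -0.0], [-0.0, -0.0, -1.0]]
force: [-1.7, 1.9, -4.5]
grip_width: 0.0167
```

Call:
arm_command --steps '[[[0.05, -1, 0, 0, 1], [0.05, -1.5, 0, 0, 1]]]'

```text
time_s: 18.6
tool_pos: [0.5106, -0.0917, 0.0324]
eef_rot: [[-0.026, 1.0, -0.0], [1.0, 0.026, 0.001], [0.001, -0.0, -1.0]]
force: [-1.3, 3.8, -4.0]
grip_width: 0.0169
```

Call:
arm_command --steps '[[[0.05, -1, 0, 0, 1], [0.05, -1.5, 0, 0, 1]]]'

```text
time_s: 18.8
tool_pos: [0.5106, -0.0921, 0.0324]
eef_rot: [[-0.026, 1.0, -0.001], [1.0, 0.026, 0.002], [0.002, -0.001, -1.0]]
force: [-2.9, 5.8, -3.3]
grip_width: 0.0165
```

Call:
arm_command --steps '[[[0.05, -1, 0, 0, 1], [0.05, -1.5, 0, 0, 1]]]'

```text
time_s: 19.0
tool_pos: [0.5106, -0.0924, 0.0324]
eef_rot: [[-0.027, 1.0, -0.002], [1.0, 0.027, 0.004], [0.004, -0.001, -1.0]]
force: [-3.2, 7.6, -2.0]
grip_width: 0.0168
```

Resistance starts at tool y ≈ -0.091, matching the camera estimate, so the notch should be near tool y ≈ -0.103. I'm on in small steps.

Call:
arm_command --steps '[[[0, -0.5, 0, 0, 1], [0, -1, 0, 0, 1]]]'

```text
time_s: 19.2
tool_pos: [0.5106, -0.0932, 0.0324]
eef_rot: [[-0.027, 1.0, -0.001], [1.0, 0.027, 0.004], [0.004, -0.001, -1.0]]
force: [-3.2, 6.1, -3.0]
grip_width: 0.0164
```

Call:
arm_command --steps '[[[0, -0.5, 0, 0, 1], [0, -1, 0, 0, 1]]]'

```text
time_s: 19.4
tool_pos: [0.5107, -0.0953, 0.0324]
eef_rot: [[-0.027, 1.0, -0.001], [1.0, 0.027, 0.002], [0.002, -0.001, -1.0]]
force: [-1.6, 4.1, -3.5]
grip_width: 0.0162
```

Call:
arm_command --steps '[[[0, -0.5, 0, 0, 1], [0, -1, 0, 0, 1]]]'

```text
time_s: 19.6
tool_pos: [0.5108, -0.0985, 0.0324]
eef_rot: [[-0.025, 1.0, 0.0], [1.0, 0.025, -0.0], [-0.0, 0.0, -1.0]]
force: [-1.2, 0.0, -5.1]
grip_width: 0.0163
```

Call:
arm_command --steps '[[[0, -0.5, 0, 0, 1], [0, -1, 0, 0, 1]]]'

```text
time_s: 19.8
tool_pos: [0.5109, -0.1012, 0.0324]
eef_rot: [[-0.024, 1.0, 0.001], [1.0, 0.024, -0.002], [-0.002, 0.001, -1.0]]
force: [-1.2, -1.7, -6.9]
grip_width: 0.0165
```

Call:
arm_command --steps '[[[0, -0.5, 0, 0, 1], [0, -1, 0, 0, 1]]]'

```text
time_s: 20.0
tool_pos: [0.5109, -0.1021, 0.0325]
eef_rot: [[-0.024, 1.0, 0.001], [1.0, 0.024, -0.002], [-0.002, 0.001, -1.0]]
force: [-0.5, -2.4, -7.6]
grip_width: 0.0166
```

Call:
arm_command --steps '[[[0, -0.5, 0, 0, 1], [0, -1, 0, 0, 1]]]'

```text
time_s: 20.2
tool_pos: [0.5109, -0.1022, 0.0324]
eef_rot: [[-0.025, 1.0, 0.0], [1.0, 0.025, -0.001], [-0.001, 0.0, -1.0]]
force: [0.0, -1.5, -7.4]
grip_width: 0.016
```

Call:
arm_command --steps '[[[0, -0.5, 0, 0, 1], [0, -0.8, 0, 0, 1], [0, -0.8, 0, 0, 1]]]'

```text
time_s: 20.5
tool_pos: [0.5109, -0.1026, 0.0324]
eef_rot: [[-0.025, 1.0, 0.0], [1.0, 0.025, -0.001], [-0.001, 0.0, -1.0]]
force: [0.4, -3.6, -8.3]
grip_width: 0.0167
```

```bash
python3 look.py g1; python3 - <<'E'
from bench import robot
import numpy as np
print(np.array([robot.state()['force'] for _ in range(5)]).round(1))
import cv2
w=cv2.imread('pics/g1s.png')
cv2.imwrite('pics/g1b.png',cv2.resize(w[190:310,220:370],None,fx=5,fy=5,interpolation=cv2.INTER_CUBIC))
w=cv2.imread('pics/g1t.png')
cv2.imwrite('pics/g1c.png',cv2.resize(w[90:240,205:365],None,fx=5,fy=4,interpolation=cv2.INTER_CUBIC))
E
```

```text
[ 0.5109 -0.1026  0.0325] [-2.490e-02  9.997e-01 -7.000e-04] [-0.17 -4.67 -9.46] 0.016370861465137457 20.65
[[-0.2 -4.7 -9.5]
 [-0.2 -4.7 -9.5]
 [-0.2 -4.7 -9.5]
 [-0.2 -4.7 -9.5]
 [-0.2 -4.7 -9.5]]
```

View pics/g1b.png

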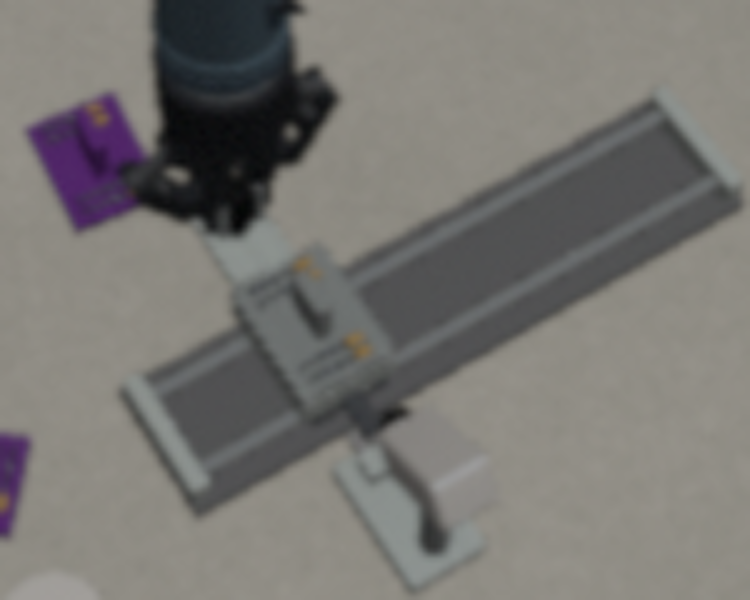

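View pics/g1c.png

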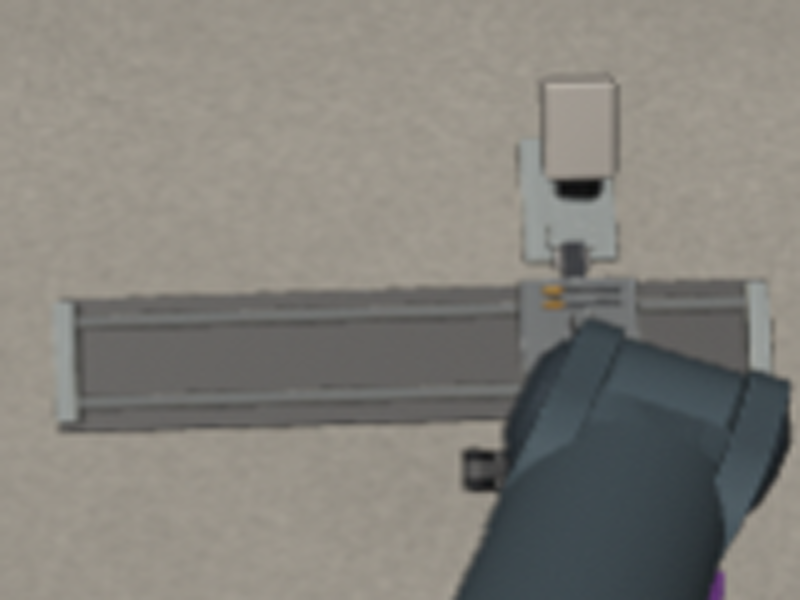

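View pics/g1w.png

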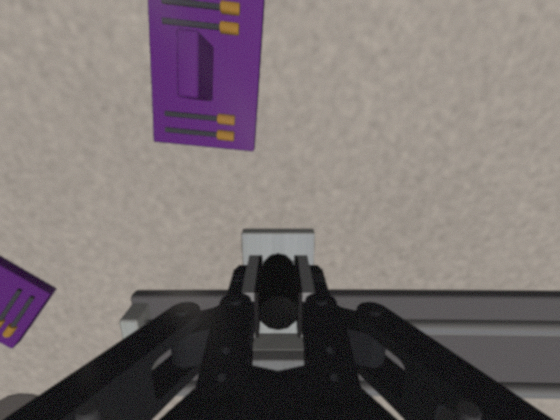

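Call:
arm_command --steps '[[[0, 0, 0, 0, 1], [0, 0, 0, 0, 1]]]'

```text
time_s: 20.85
tool_pos: [0.5109, -0.1026, 0.0325]
eef_rot: [[-0.025, 1.0, 0.0], [1.0, 0.025, -0.001], [-0.001, 0.0, -1.0]]
force: [0.4, -4.7, -8.9]
grip_width: 0.0166
```

Call:
arm_command --steps '[[[0, 0, 0, 0, 1], [0, 0, 0, 0, 1]]]'

```text
time_s: 21.05
tool_pos: [0.5109, -0.1026, 0.0325]
eef_rot: [[-0.025, 1.0, 0.0], [1.0, 0.025, -0.001], [-0.001, 0.0, -1.0]]
force: [0.5, -5.0, -8.5]
grip_width: 0.0165
```

```bash
python3 - <<'E'
from bench import robot
s=robot.state(); print(s['tool_pos'],s['force'],s['moment'],s['effort'].round(2),s['time_s'])
E
```

```text
[ 0.51090839 -0.1025805   0.03245725] [ 0.5128318  -4.95947151 -8.53605451] [-0.9979756   0.00639818 -0.0494988 ] [ -2.62 -38.23   3.58 -19.74  -0.87   0.65   0.05] 21.05
```

Call:
arm_command --steps '[[[0, -0.4, 0, 0, 1], [0, -0.4, 0, 0, 1], [0, -0.4, 0, 0, 1]]]'

```text
time_s: 21.35
tool_pos: [0.5109, -0.1026, 0.0325]
eef_rot: [[-0.025, 1.0, 0.0], [1.0, 0.025, -0.0], [-0.0, 0.0, -1.0]]
force: [0.3, -4.3, -9.6]
grip_width: 0.0166
```

Call:
arm_command --steps '[[[0, -0.4, 0, 0, 1], [0, -0.4, 0, 0, 1], [0, -0.4, 0, 0, 1]]]'

```text
time_s: 21.65
tool_pos: [0.5109, -0.1026, 0.0325]
eef_rot: [[-0.026, 1.0, 0.0], [1.0, 0.026, 0.0], [0.0, 0.0, -1.0]]
force: [0.7, -3.2, -8.2]
grip_width: 0.0164
```

Call:
arm_command --steps '[[[0, -0.5, 0, 0, 1], [0, -0.5, 0, 0, 1], [0, -0.5, 0, 0, 1]]]'

```text
time_s: 21.95
tool_pos: [0.5109, -0.1031, 0.0325]
eef_rot: [[-0.026, 1.0, 0.0], [1.0, 0.026, 0.0], [0.0, 0.0, -1.0]]
force: [0.3, -3.2, -9.7]
grip_width: 0.0161
```

Call:
arm_command --steps '[[[0, -0.5, 0, 0, 1], [0, -0.5, 0, 0, 1], [0, -0.5, 0, 0, 1]]]'

```text
time_s: 22.25
tool_pos: [0.5109, -0.1033, 0.0325]
eef_rot: [[-0.026, 1.0, -0.0], [1.0, 0.026, 0.001], [0.001, -0.0, -1.0]]
force: [0.4, -1.8, -8.2]
grip_width: 0.0164
```

Call:
arm_command --steps '[[[0, 0, 0, 0, 1], [0, 0, 0, 0, 1], [0, 0, 0, 0, 1], [0, 0, 0, 0, 1], [0, 0, 0, 0, 1]]]'

```text
time_s: 22.75
tool_pos: [0.5109, -0.1034, 0.0325]
eef_rot: [[-0.026, 1.0, -0.0], [1.0, 0.026, 0.0], [0.0, -0.0, -1.0]]
force: [0.8, 0.8, -8.4]
grip_width: 0.0166
```

```bash
python3 look.py z1; python3 - <<'E'
import cv2
w=cv2.imread('pics/z1s.png')
cv2.imwrite('pics/z1b.png',cv2.resize(w[230:290,250:310],None,fx=9,fy=9,interpolation=cv2.INTER_CUBIC))
E
```

```text
[ 0.5109 -0.1034  0.0325] [-2.560e-02  9.997e-01  4.000e-04] [ 1.39 -0.34 -9.16] 0.016297502972428334 22.9
```

View pics/z1b.png

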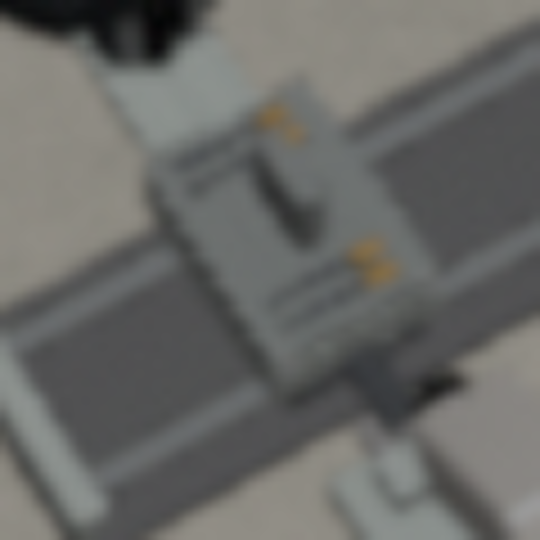

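View pics/z1s.png

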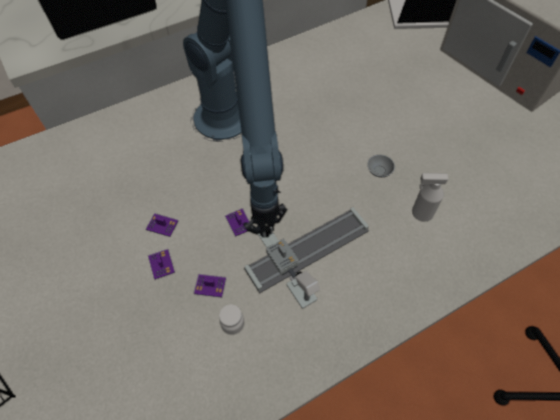

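The arm is steady at y = -0.1034 with about zero force along the rails. The plate is still flush and the dish, jar and spray bottle are where they were, so I'm handing in.

```bash
python3 -c "
from bench import robot
print(robot.hand_in()); s=robot.state(); print(s['time_s'],s['tool_pos'],s['force'])"
```

```text
the job is handed in; nothing more can be done
None
the job is handed in; nothing more can be done
```

I set the steel plate on the stage block and let go of it at the starting end. Then I gripped the black knob, slid the carriage about 191 mm along the rails into the notch, and handed in at about 23 s, still gripping.

**Last checks**
- **Plate:** it was flush with the block to about 0.5 mm in the wrist images, with yaw matching. It still looked flush in the scene picture after the slide.
- **Notch:** resistance started at tool y of about -0.091, the ball then pulled the carriage in, and the tool came to rest at -0.1034. Feeling the bump gave about -0.103 for the notch and the cameras about the same. The force along the rails was near zero at the end.
- **Bystanders:** the dish, jar, spray bottle and purple plates looked unmoved in the scene picture.

**What disagreed**
- **Fingertips:** they stood about 20 mm behind the reported tool point, not 17 mm ahead as stated. My first grasp therefore closed just above the grip bar. I lowered the arm by that difference and it gripped.
- **Vertical force:** the reading drifted to about -9 N while gripping the knob. I did not explain it; the height stayed constant.

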